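# Load and start the plate warmer

### The arm

A 7-joint arm with a two-finger parallel gripper is mounted at the origin on the work surface. World frame = base frame: x ahead of the robot, y to its left, z up, the work surface at z = 0. Lengths are in m, angles in rad, forces in N, time in s.
With the tool pointing down it reaches from about 0.4 to 0.875 m from the base axis. Payload 6.5 kg.
Tool frame: the origin (TCP) lies midway between the tips of the shut fingers; the grasp point (between the pads) lies 19 mm behind it; z points along the fingers, y is the line along which they close (so a half turn about z gives the same grasp; the last joint's range is limited). The gripper opens to 85 mm and grips with 20 to 120 N. Pads are 22 mm wide; open, the fingers measure 114 mm over their backs; the gripper's body (76 mm by 85 mm) begins 54 mm behind the grasp point. The pads swing forward as they close: fully open they stand 13 mm farther back than shut.
Start: joints at [1.284, 0.536, -0.004, 1.538, 0.003, 1.067, -0.071], TCP at [0.142, -0.634, 0.231] pointing down, gripper open.
Joint ranges: [-2.7, 2.7], [-0.37, 2.16], [-1.27, 1.26], [0.24, 2.4], [-1.31, 4.45], [0.19, 1.91], [-2.76, 2.76]. Speed limits (rad/s): [2.39, 2.39, 3.14, 3.14, 3.14, 3.14, 3.14].

### API

Orientations are given as a unit quaternion [w, x, y, z].
In Python, from workcell import ctrl gives the robot as it stands.
- The arm moves only by the shell command python3 -m handwheel 'ROWS' [FORCE]. ROWS is JSON, a list that holds one entry, the list of rows, each a list of 7 numbers: the opening, from 0 (shut) to 1 (fully open), then the shift along the tool's x, y, z in m, then the turn, a rotation vector about the tool's x, y, z in degrees. In form: [[[gripper, dx, dy, dz, rx, ry, rz], ...]]. A call has 1 to 12 rows; each row shifts and turns the commanded pose from where the row before left it, along the tool's axes as they then stand; what a row does not reach is not made up. A row lasts 1/12 s, in which the tool goes at most 41.7 mm and 7.16 degrees, less where a joint would pass 70% of its speed; a pose out of reach is approached as far as the arm can. A call is refused whole if a number of a shift passes 0.0417 or a number of a turn 7.16, either way. A call with a gripper value outside its range is refused whole. The fingers move at their own pace and stop on an object; FORCE is the grip in N (left out, the last holds). Time passes only in rows, so rows that do not move let the fingers close. It gives the time, the measured TCP pose, the force, the opening and the grip force at its end, in the units of the state.
- ctrl.get_obs(): the state, without advancing time (a new reading comes with each control period).
- ctrl.grab_frame(name): name is "side" or "top"; returns a dict with "image" (480x640x3 uint8, red, green, blue), "K" (3x3 intrinsics, pixels), "extrinsics" (4x4, takes a point from camera to world coordinates). Camera axes: x right, y down, z forward; pixel columns grow to the right and rows downward; lengths in m; the calibration is good to about 2 mm. A picture is of the moment at which its call begins. There is no depth.
- ctrl.finish_job(): hands the job in; it is judged then, once.
The state is a dict: "t": time; "joints": joint angles; "dq": joint speeds; "joint_torque": joint torques, N m; "tool_pos": TCP position; "tcp_rot": TCP orientation; "force": force on the tool from outside, world axes, zero at the start; "ft_torque": the same for the moment, N m; "opening": finger opening in m; "finger_force": force on a finger pad.
Only numpy, scipy, OpenCV 4.12 (cv2) and the standard library are available. Lean on these libraries where they do the work, as an engineer would, in place of code of your own. Each camera call takes 0.05 s, during which the arm holds its last target. There are 200 camera calls.

### The job

Warm the serving tiles for the canapes: stack every grey tile lying on the cloth in one neat pile on the warmer's sloping bed between the guide posts, each lying lengthwise up the slope at mid width with its end flush against the backstop. Then press the lid fully shut past its catch, and only after that turn the knob so that its white line points at the brass mark; leave the glass, the candle holder and the pepper mill where they are.

Things in the scene. Friction and masses are not known exactly. Their poses are not given: they have to be found in the camera images.
- tile1: flat grey stoneware serving tile, 100 (its x) x 42 (its y) x 9 mm (its z), square-edged, about 90 g; origin at the centre of its underside as built, top and bottom alike; all tiles are alike and four to six of the six are present (absent ones give None)
- tile2: flat grey stoneware serving tile, 100 (its x) x 42 (its y) x 9 mm (its z), square-edged, about 90 g; origin at the centre of its underside as built, top and bottom alike; same as tile1
- tile3: flat grey stoneware serving tile, 100 (its x) x 42 (its y) x 9 mm (its z), square-edged, about 90 g; origin at the centre of its underside as built, top and bottom alike; same as tile1
- tile4: flat grey stoneware serving tile, 100 (its x) x 42 (its y) x 9 mm (its z), square-edged, about 90 g; origin at the centre of its underside as built, top and bottom alike; same as tile1
- tile5: flat grey stoneware serving tile, 100 (its x) x 42 (its y) x 9 mm (its z), square-edged, about 90 g; origin at the centre of its underside as built, top and bottom alike; same as tile1
- tile6: flat grey stoneware serving tile, 100 (its x) x 42 (its y) x 9 mm (its z), square-edged, about 90 g; origin at the centre of its underside as built, top and bottom alike; same as tile1
- warmer: fixed stainless plate warmer: open-topped box 240 (x) x 170 (y) x 108 mm high, walls 5 mm, with a console 110 x 112 mm, 70 mm high, joined to its left (+y) side that carries the knob. Origin at the centre of the box's underside, x away from the robot's side (the lid's hinge is on the far +x rim), y to the left, z up
- bed: sloping bed in the warmer, 150 x 150 mm, with a 60 mm high backstop square to it along its low edge, nearest the robot. Origin at mid foot of the backstop; x runs up the slope (0.3 rad above level), y to the left, z its normal. Four 6 mm guide posts, 59 mm high, at x 10 and 90, y +-30.5 mm flank the pile. Tiles do not slide by themselves (friction 0.6); six tiles (54 mm) fit
- lid (a joint): hinge angle of the clear plastic lid with a steel rim (rad): 0 shut, 1.45 fully open, starts 1.25 to 1.45. The lid is a plate 245 x 170 x 6 mm that stays where it is left (stiff hinge, about 0.45 N m); near 0.06 rad it meets a sprung ball catch that needs about 10 N more at the front edge, then snaps shut and is held at 0
- lid_hinge (a point): point on the lid's hinge axis at mid width, 108.5 mm above the table; the lid's outer face (its top when shut) lies 6 mm outside the plane through this axis
- lid_press (a point): point on the lid's outer face, 190 mm from the hinge line and 55 mm left of the middle, clear of the grab tab: a place to push
- lid_tab (a point): top of the black grab tab standing 30 mm up from the outer face at the lid's front edge, mid width, 237 mm from the hinge line; the tab is 40 mm wide along the hinge direction and 12 mm thick across it
- knob (a joint): turn of the knob (rad), 0 to 4.6, growing clockwise seen from above; starts 0 to 0.6. Stays where it is left (friction 0.03 N m)
- knob_grip (a point): on the knob's vertical axis at gripping height, 107 mm above the table. The knob is a black bar 42 mm long, 14 mm wide, 32 mm high on a 44 mm disc over a round ticked base; bar top 7 mm above this point, disc top 23 mm below. A white line on the bar's top runs from the axis to the pointing end
- knob_pointer (a point): imaginary point 41 mm out from the knob's axis in the direction the white line points; turns with the knob
- index_mark (a point): the raised brass mark (a bar 15 mm long, 6 mm wide, lying radially) on the dark steel ring around the knob, 41 mm out from the knob's axis; fixed, at a different angle each time, 1.3 to 2.7 rad clockwise of the knob's zero
- tumbler: glass tumbler, 72 mm across, 95 mm high; origin under its centre; leave alone
- votive: white ceramic candle holder, 68 mm across, 60 mm high; origin under its centre; leave alone
- mill: dark wooden pepper mill, 54 mm across, 168 mm high; origin under its centre; leave alone
Mind the look-alikes: they are no part of the job. What is shaped like the tile4 but blue or orange is not meant.

How it is judged:
On the way, in this order (a step that is already met when the one before it is completed fails the run):
1. every tile is stacked on the bed against the backstop and let go, with the lid open (x of tile1 in the frame of bed between 0.046 and 0.056 m and y of tile1 in the frame of bed between -0.015 and 0.015 m and z of tile1 in the frame of bed between -0.004 and 0.058 m and angle between the x axis of each of tile1, tile2, tile3, tile4, tile5, tile6 and the x axis of bed, either way round below 0.17 rad and angle between the z axis of each of tile1, tile2, tile3, tile4, tile5, tile6 and the z axis of bed, either way round below 0.08 rad and x of tile2 in the frame of bed between 0.046 and 0.056 m and y of tile2 in the frame of bed between -0.015 and 0.015 m and z of tile2 in the frame of bed between -0.004 and 0.058 m and x of tile3 in the frame of bed between 0.046 and 0.056 m and y of tile3 in the frame of bed between -0.015 and 0.015 m and z of tile3 in the frame of bed between -0.004 and 0.058 m and x of tile4 in the frame of bed between 0.046 and 0.056 m and y of tile4 in the frame of bed between -0.015 and 0.015 m and z of tile4 in the frame of bed between -0.004 and 0.058 m and x of tile5 in the frame of bed between 0.046 and 0.056 m and y of tile5 in the frame of bed between -0.015 and 0.015 m and z of tile5 in the frame of bed between -0.004 and 0.058 m and x of tile6 in the frame of bed between 0.046 and 0.056 m and y of tile6 in the frame of bed between -0.015 and 0.015 m and z of tile6 in the frame of bed between -0.004 and 0.058 m and contact force between each of tile1, tile2, tile3, tile4, tile5, tile6 and the fingers below 0.1 N and value of joint lid above 0.5 rad), for 0.2 s.
2. the lid is shut past its catch (value of joint lid below 0.03 rad), for 0.2 s.
3. the knob's line points at the brass mark, the lid still shut (value of joint lid below 0.03 rad and horizontal distance between knob_pointer and index_mark below 0.004 m), for 0.3 s.
At the end, for the whole second after the job is handed in: Every tile rests in the pile: centre 46 to 56 mm up the bed from the backstop, within 15 mm of mid width, turned under 0.17 rad, flat to the bed within 0.08 rad; lid below 0.03 rad; the knob's pointer within 4 mm of the mark at 41 mm radius (all of step 3 and x of tile1 in the frame of bed between 0.046 and 0.056 m and y of tile1 in the frame of bed between -0.015 and 0.015 m and z of tile1 in the frame of bed between -0.004 and 0.058 m and angle between the x axis of each of tile1, tile2, tile3, tile4, tile5, tile6 and the x axis of bed, either way round below 0.17 rad and angle between the z axis of each of tile1, tile2, tile3, tile4, tile5, tile6 and the z axis of bed, either way round below 0.08 rad and x of tile2 in the frame of bed between 0.046 and 0.056 m and y of tile2 in the frame of bed between -0.015 and 0.015 m and z of tile2 in the frame of bed between -0.004 and 0.058 m and x of tile3 in the frame of bed between 0.046 and 0.056 m and y of tile3 in the frame of bed between -0.015 and 0.015 m and z of tile3 in the frame of bed between -0.004 and 0.058 m and x of tile4 in the frame of bed between 0.046 and 0.056 m and y of tile4 in the frame of bed between -0.015 and 0.015 m and z of tile4 in the frame of bed between -0.004 and 0.058 m and x of tile5 in the frame of bed between 0.046 and 0.056 m and y of tile5 in the frame of bed between -0.015 and 0.015 m and z of tile5 in the frame of bed between -0.004 and 0.058 m and x of tile6 in the frame of bed between 0.046 and 0.056 m and y of tile6 in the frame of bed between -0.015 and 0.015 m and z of tile6 in the frame of bed between -0.004 and 0.058 m and linear speed of each of tile1, tile2, tile3, tile4, tile5, tile6 below 0.02 m/s and velocity of joint knob below 0.05 rad/s); the robot touches nothing.
It fails at once if the tumbler is moved more than 4 cm or tipped over (distance of tumbler from where it was at the start of the episode above 0.04 m or angle between tumbler's own z axis and vertical above 0.5 rad).
It fails at once if the votive is moved more than 4 cm or tipped over (distance of votive from where it was at the start of the episode above 0.04 m or angle between votive's own z axis and vertical above 0.5 rad).
It fails at once if the mill is moved more than 4 cm or tipped over (distance of mill from where it was at the start of the episode above 0.04 m or angle between mill's own z axis and vertical above 0.5 rad).
Of tile1, tile2, tile3, tile4, tile5, tile6 only 4 to 6 are there at a start; the rules pass over those that are not, and their reading is None.
At some moment in a run one of tile1, tile2, tile3, tile4, tile5, tile6 may be knocked a few centimetres aside while the robot is not near it.
Once in a run the grip may slacken for a moment while it holds something.
It also fails if it takes over 210 s, if anything falls off the work surface, if the arm or the gripper's body presses on something with over 40 N, if the wrist force passes 120 N, or if a joint passes its speed limit or range.

## Working session

There is one attempt and no reset: what is moved stays moved. The work goes in short steps, Python scripts to look and compute and a shell command to move; the robot and the scene stay as the last step left them, time stands still between calls to the robot, and variables do not carry over. Pictures are saved under pics/ and viewed, at most 14 in all, crops included, and the job is handed in when it is done.

```bash
mkdir -p pics; ls; python3 - <<'E'
from workcell import ctrl
import cv2,numpy as np
o=ctrl.get_obs()
print({k:np.round(v,3).tolist() for k,v in o.items()})
for n in("top","side"):
    f=ctrl.grab_frame(n); cv2.imwrite(f"pics/{n}0.png",f["image"][:,:,::-1]); print(n,f["K"].tolist(),np.round(f["extrinsics"],4).tolist())
E
```

```text
pics
{'t': 0.0, 'joints': [1.284, 0.537, -0.004, 1.539, 0.003, 1.067, -0.071], 'dq': [0.0, 0.0, -0.001, 0.0, -0.001, 0.002, -0.001], 'joint_torque': [-0.001, -58.341, 1.048, -25.91, 0.012, 0.01, 0.0], 'tool_pos': [0.142, -0.634, 0.23], 'tcp_rot': [-0.001, 0.994, 0.11, -0.0], 'force': [-0.027, -0.325, 0.519], 'ft_torque': [-0.007, -0.048, -0.015], 'finger_force': 0.0, 'opening': 0.086}
top [[457.9193930674078, 0.0, 314.64444863765334], [0.0, 457.9193930674078, 242.2570380888254], [0.0, 0.0, 1.0]] [[-0.0167, -0.9809, 0.1939, 0.2758], [-0.9998, 0.0135, -0.0174, -0.0583], [0.0144, -0.1941, -0.9809, 1.215], [0.0, 0.0, 0.0, 1.0]]
side [[610.6382516519762, 0.0, 324.3202591081217], [0.0, 610.6382516519762, 244.9204959243201], [0.0, 0.0, 1.0]] [[-0.6829, -0.422, 0.5963, -0.3689], [-0.7305, 0.404, -0.5506, 0.7452], [-0.0085, -0.8116, -0.5842, 0.953], [0.0, 0.0, 0.0, 1.0]]
```

View pics/top0.png

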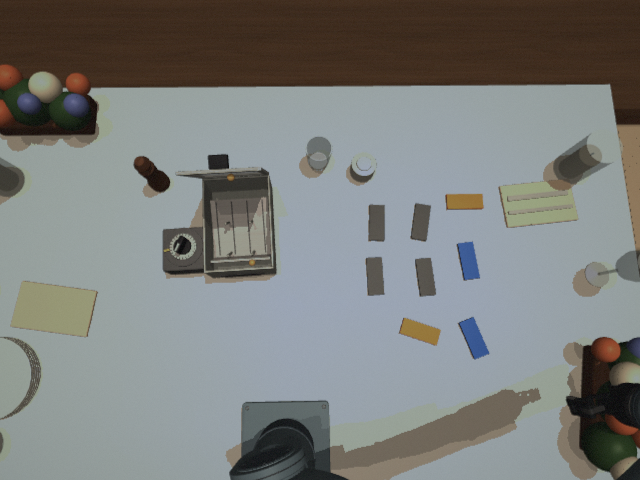

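View pics/side0.png

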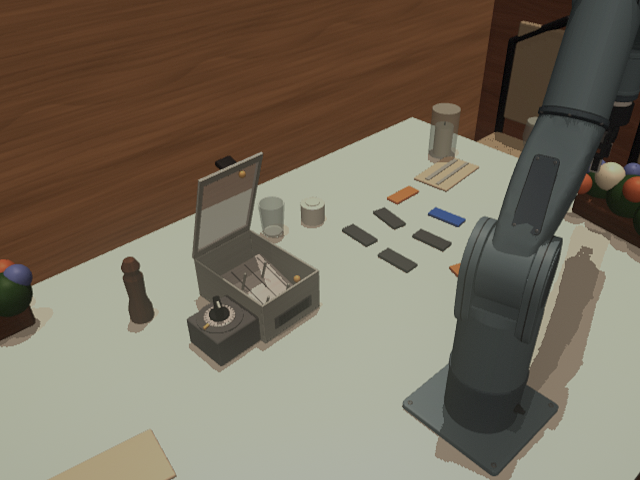

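```bash
cat > h.py <<'E'
from workcell import ctrl
import cv2,numpy as np
from scipy.spatial.transform import Rotation as R
def grab(n):
    f=ctrl.grab_frame(n); return f["image"],np.array(f["K"]),np.array(f["extrinsics"])
def ray(uv,K,E):
    d=np.linalg.inv(K)@[uv[0],uv[1],1]; return E[:3,3],E[:3,:3]@d
def onplane(uv,z,K,E):
    o,d=ray(uv,K,E); return o+d*(z-o[2])/d[2]
def proj(p,K,E):
    q=K@(E[:3,:3].T@(np.asarray(p,float)-E[:3,3])); return q[:2]/q[2]
def tri(uv1,c1,uv2,c2):
    (o1,d1),(o2,d2)=ray(uv1,*c1),ray(uv2,*c2)
    s=np.linalg.lstsq(np.c_[d1,-d2],o2-o1,rcond=None)[0]
    a,b=o1+d1*s[0],o2+d2*s[1]; return (a+b)/2,np.linalg.norm(a-b)
def rot():
    q=ctrl.get_obs()["tcp_rot"]; return R.from_quat(np.r_[q[1:],q[0]])
def down(yaw,tilt=0):
    # tool z down, tool x at world yaw; tilt leans the gripper back toward -x(tool)
    x=np.array([np.cos(yaw),np.sin(yaw),0]);z=np.array([0,0,-1.]);y=np.cross(z,x)
    r=R.from_matrix(np.c_[x,y,z]); return r*R.from_rotvec([0,-tilt,0]) 
def delta(p,r,tag=""):
    # shift in present tool axes (mm) and turn in tool axes (deg), move first then turn
    o=ctrl.get_obs();r0=rot()
    s=r0.inv().apply(np.asarray(p)-o["tool_pos"]); t=(r0.inv()*r).as_rotvec(degrees=True)
    print(tag,"shift mm",np.round(s*1000,1),"turn",np.round(t,2),"shift after turn",np.round(r.inv().apply(np.asarray(p)-o["tool_pos"])*1000,1))
def greytiles(im,K,E,z=0.009):
    hsv=cv2.cvtColor(im,cv2.COLOR_RGB2HSV)
    m=((hsv[...,2]<110)&(hsv[...,1]<90)).astype(np.uint8)
    out=[]
    for c in cv2.findContours(m,cv2.RETR_EXTERNAL,cv2.CHAIN_APPROX_NONE)[0]:
        if not 200<cv2.contourArea(c)<1500: continue
        P=np.array([onplane(p[0],z,K,E)[:2] for p in c],np.float32)
        (cx,cy),(w,h),a=cv2.minAreaRect(P*1000)
        if w<h: w,h,a=h,w,a+90
        out.append((cx/1000,cy/1000,(a+90)%180-90,w,h,c[:,0].mean(0)))
    return out
E
python3 - <<'E'
from h import *
im,K,E=grab("top")
for t in greytiles(im,K,E): print(np.round(t[:5],3),t[5].round())
cv2.imwrite("pics/ctop.png",cv2.resize(im[140:300,140:300][:,:,::-1],(600,600),interpolation=cv2.INTER_CUBIC))
im2,K2,E2=grab("side")
cv2.imwrite("pics/cside.png",cv2.resize(im2[150:370,180:340][:,:,::-1],None,fx=2.7,fy=2.7,interpolation=cv2.INTER_CUBIC))
print(onplane((240,225),.05,K,E),rot().as_matrix().round(3).tolist())
E
```

```text
[ 9.7000e-02 -5.7300e-01 -5.2088e+01  1.3919e+02  7.2914e+01] [513. 403.]
[1.84000e-01 6.64000e-01 4.35900e+00 1.97423e+02 9.30240e+01] [ 24. 376.]
[  0.417  -0.371   4.32  100.736  44.291] [425. 277.]
[  0.421  -0.237   1.147 100.8    43.327] [374. 276.]
[  0.447  -0.896  81.137 109.694  84.422] [623. 267.]
[ 0.567 -0.248 -2.277 98.707 40.927] [376. 222.]
[  0.567  -0.367 -10.567 101.412  42.935] [420. 222.]
[ 5.27000e-01  6.10000e-02 -3.21960e+01  3.15673e+02  1.57675e+02] [258. 244.]
[  0.71    0.746   6.572 113.279  64.463] [  9. 178.]
[  0.746   0.185 -88.374  55.31   43.966] [218. 162.]
[  0.733  -0.817 -60.55  148.128  95.39 ] [579. 162.]
[  0.877   0.66  -85.741 270.474 155.283] [ 68. 124.]
[  0.939   0.698 -18.677 164.759 114.342] [ 39. 104.]
[0.55463081 0.11491156 0.05      ] [[0.976, 0.219, -0.0], [0.219, -0.976, 0.001], [-0.0, -0.001, -1.0]]
```

View pics/ctop.png

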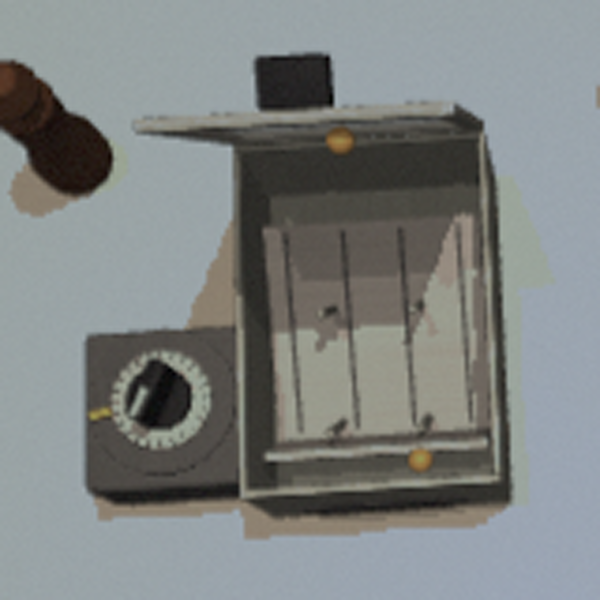

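View pics/cside.png

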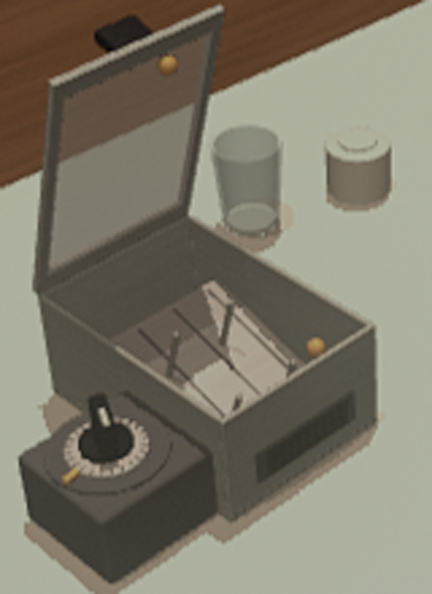

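```bash
python3 - <<'E'
from h import *
im,K,E=grab("top"); im2,K2,E2=grab("side")
np.savez("cal.npz",K=K,E=E,K2=K2,E2=E2)
a=cv2.resize(im[190:265,203:278],(600,600),interpolation=cv2.INTER_CUBIC)
cv2.imwrite("pics/z1.png",a[:,:,::-1])
b=cv2.resize(im2[230:320,195:315],(800,600),interpolation=cv2.INTER_CUBIC)
cv2.imwrite("pics/z2.png",b[:,:,::-1])
C=[onplane(np.array(p)/3.75+140,.108,K,E).round(4) for p in [(243,495),(497,478),(238,150),(483,128)]]
print(C)
E
```

```text
[array([0.4248, 0.1897, 0.108 ]), array([0.4335, 0.0257, 0.108 ]), array([0.6586, 0.2   , 0.108 ]), array([0.6723, 0.0354, 0.108 ])]
```

View pics/z1.png

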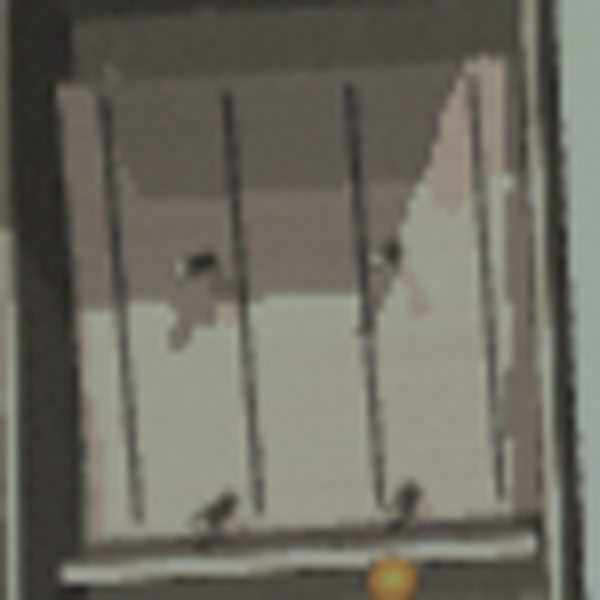

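View pics/z2.png

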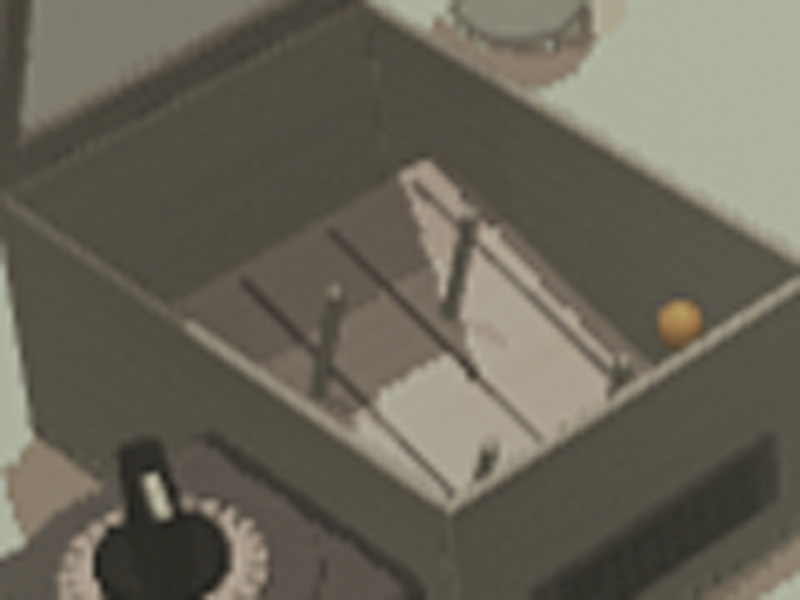

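```bash
python3 - <<'E'
from h import *
c=np.load("cal.npz");A=(c["K"],c["E"]);B=(c["K2"],c["E2"])
P={}
for n,a,b in [("FLt",(187,266),(335,290)),("FRt",(378,257),(466,222)),("NLt",(203,518),(492,448)),("NRt",(398,512),(622,360)),("FLf",(213,258),(318,395)),("FRf",(395,250),(452,315))]:
    p,e=tri(np.array(a)/8+[203,190],A,np.array(b)/6.6667+[195,230],B);P[n]=p;print(n,p.round(4),round(e,4))
# backstop top edge ends in top crop, side crop corner rims
for n,a,b in [("rimNL",(243,495),(450,510)),("rimNR",(497,478),(800,275)),("rimFL",(238,150),(5,200))]:
    p,e=tri(np.array(a)/3.75+140,A,np.array(b)/6.6667+[195,230],B);print(n,p.round(4),round(e,4))
yaw=np.arctan2(*(P["FLt"]-P["NLt"]+P["FRt"]-P["NRt"])[[1,0]]);print("yaw posts",np.degrees(yaw), np.degrees(np.arctan2(-(P["FRt"]-P["FLt"])[0],-(P["FRt"]-P["FLt"])[1])*-1))
print("slopes",(P["FLt"]-P["NLt"])[2],(P["FRt"]-P["NRt"])[2], "mean top",np.mean([P[k] for k in("FLt","FRt","NLt","NRt")],0))
# lid/knob
for n,a,b in [("tab",(293,82),(125,35)),("mark",(98,413),(72,475)),("knobtopcentre",(160,392),(97,405))]:
    p,e=tri(np.array(a)/3.75+140,A,np.array(b)/2.7+[180,150],B);print(n,p.round(4),round(e,4))
E
```

```text
FLt [0.5485 0.1421 0.0962] 0.0
FRt [0.5517 0.0831 0.0921] 0.0002
NLt [0.4718 0.139  0.072 ] 0.0022
NRt [0.4738 0.0786 0.0738] 0.0012
FLf [0.5644 0.1434 0.0411] 0.0003
FRf [0.5656 0.0833 0.0429] 0.001
rimNL [0.4249 0.19   0.1057] 0.0006
rimNR [0.4361 0.0277 0.1039] 0.0052
rimFL [0.6595 0.2005 0.1044] 0.001
yaw posts 2.8396605157919583 3.12607459820814
slopes 0.02417796473926337 0.01838872209857295 mean top [0.511455   0.11070321 0.08354165]
tab [0.615  0.1168 0.3421] 0.0012
mark [0.4846 0.2939 0.0776] 0.0027
knobtopcentre [0.497  0.2491 0.1116] 0.0115
```

```bash
cat > d.py <<'E'
import sys
from h import *
# d.py x y z yawdeg tiltrad : print needed moves
x,y,z,w,t=map(float,sys.argv[1:6]); delta([x,y,z],down(np.radians(w),t))
E
python3 -m handwheel '[[[0.65,0,0,0,0,0,7.1],[0.65,0,0,0,0,0,7.1],[0.65,0.0273,-0.0269,0,0,0,0.7],[0.65,0.0273,-0.0269,0,0,0,0],[0.65,0.0273,-0.0269,0,0,0,0],[0.65,0.0273,-0.0269,0,0,0,0],[0.65,0.0273,-0.0269,0,0,0,0],[0.65,0.0273,-0.0269,0,0,0,0],[0.65,0.0273,-0.0269,0,0,0,0],[0.65,0.0273,-0.0269,0,0,0,0],[0.65,0.0273,-0.0269,0,0,0,0]]]' 40 && python3 -m handwheel '[[[0.65,0.0273,-0.0269,0,0,0,0],[0.65,0.0273,-0.0269,0,0,0,0],[0.65,0.0273,-0.0269,0,0,0,0],[0.65,0.0273,-0.0269,0.03,0,0,0],[0.65,0.0273,-0.0269,0.03,0,0,0],[0.65,0.0273,-0.0269,0.03,0,0,0],[0.65,0,0,0.03,0,0,0],[0.65,0,0,0.03,0,0,0],[0.65,0,0,0,0,0,0],[0.65,0,0,0,0,0,0]]]' && python3 d.py .567 -.248 .001 -2.3 0
```

```text
t: 1.22
tool_pos: [0.3982, -0.4002, 0.2315]
tcp_rot: [0.0, 1.0, -0.02, 0.0]
force: [0.2, -0.5, 0.5]
opening: 0.056
finger_force: 0.0
t: 2.05
tool_pos: [0.5535, -0.2577, 0.0932]
tcp_rot: [-0.001, 1.0, -0.02, -0.002]
force: [0.4, 0.2, 0.3]
opening: 0.0554
finger_force: 0.0
 shift mm [ 13.4 -10.1  92.2] turn [-0.05  0.2   0.04] shift after turn [ 13.1 -10.2  92.2]
```

```bash
python3 -m handwheel '[[[0.65,0.0133,-0.0101,0.02,0,0,0],[0.65,0,0,0.03,0,0,0],[0.65,0,0,0.025,0,0,0],[0.65,0,0,0.012,0,0,0],[0.65,0,0,0.004,0,0,0],[0.65,0,0,0,0,0,0]]]' && python3 d.py .567 -.248 .001 -2.3 0; python3 -m handwheel '[[[0.3,0,0,0,0,0,0],[0.3,0,0,0,0,0,0],[0.3,0,0,0,0,0,0],[0.3,0,0,0,0,0,0],[0.3,0,0,0,0,0,0]]]' 40
```

```text
t: 2.55
tool_pos: [0.5689, -0.2491, 0.0041]
tcp_rot: [0.0, 1.0, -0.02, 0.0]
force: [-1.2, -0.3, 0.6]
opening: 0.0559
finger_force: 0.0
 shift mm [-1.9 -1.   3.1] turn [ 0.03 -0.04  0.  ] shift after turn [-1.9 -1.   3.1]
t: 2.97
tool_pos: [0.5699, -0.2492, 0.0057]
tcp_rot: [0.001, 1.0, -0.02, 0.002]
force: [-1.4, 0.9, 6.8]
opening: 0.0398
finger_force: 40.0
```

```bash
sed -i 's/\[0,-tilt,0\]/[0,tilt,0]/' h.py; python3 -m handwheel '[[[0.3,0,0,-0.02,0,0,0],[0.3,0,0,-0.036,0,0,0],[0.3,0,0,-0.036,0,0,0],[0.3,0,0,-0.036,0,0,0],[0.3,0,0,-0.036,0,0,0],[0.3,0,0,-0.036,0,0,-5.1],[0.3,0,0,0,0,0,0]]]' && python3 -m handwheel '[[[0.3,-0.0061,-0.0329,0,0,0,0],[0.3,-0.0061,-0.0329,0,0,0,0],[0.3,-0.0061,-0.0329,0,0,0,0],[0.3,-0.0061,-0.0329,0,0,0,0],[0.3,-0.0061,-0.0329,0,0,0,0],[0.3,-0.0061,-0.0329,0,0,0,0],[0.3,-0.0061,-0.0329,0,0,0,0],[0.3,-0.0061,-0.0329,0,0,0,0],[0.3,-0.0061,-0.0329,0,0,0,0],[0.3,-0.0061,-0.0329,0,0,0,0],[0.3,-0.0061,-0.0329,0,0,0,0]]]' &&  python3 -m handwheel '[[[0.3,0,0,0,0,5.73,0],[0.3,0,0,0,0,5.73,0],[0.3,0,0,0,0,5.73,0],[0.3,0,0,0,0,0,0],[0.3,0,0,0,0,0,0]]]' && python3 d.py .485 .109 .173 2.8 .3; python3 - <<'E'
from h import *
im,K,E=grab("side"); cv2.imwrite("pics/s3.png",im[:,:,::-1])
E
```

```text
t: 3.55
tool_pos: [0.5731, -0.2502, 0.2127]
tcp_rot: [0.003, 1.0, 0.027, 0.007]
force: [1.5, -1.0, 0.1]
opening: 0.0393
finger_force: 40.5
t: 4.47
tool_pos: [0.4833, 0.1112, 0.2043]
tcp_rot: [-0.0, 1.0, 0.025, 0.001]
force: [0.1, 0.8, -0.9]
opening: 0.0397
finger_force: 40.5
t: 4.88
tool_pos: [0.4826, 0.1096, 0.2039]
tcp_rot: [-0.003, 0.989, 0.025, 0.149]
force: [0.5, 0.5, -0.4]
opening: 0.0396
finger_force: 40.6
 shift mm [-6.8  0.7 30.2] turn [0.02 0.06 0.11] shift after turn [-6.9  0.7 30.2]
```

View pics/s3.png

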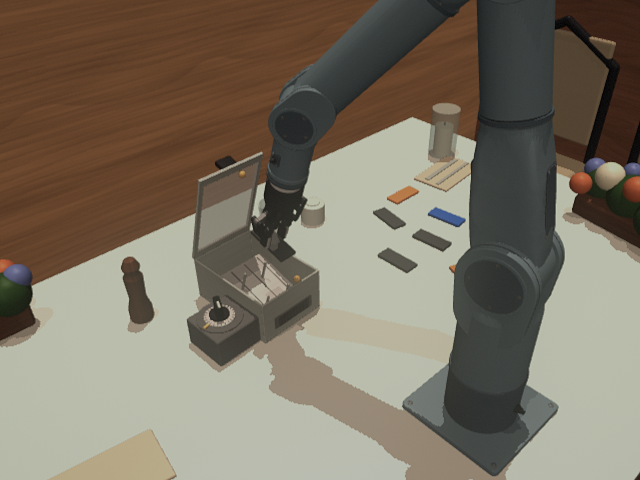

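```bash
cat > b.py <<'E'
import sys
from h import *
# b.py : TCP in bed frame (mm), and moves to bed x y z
B0=np.array([.4813,.1093,.0152]); rb=down(np.radians(2.8),.3)
X=rb.apply([1,0,0]);Y=-rb.apply([0,1,0]);Z=-rb.apply([0,0,1])
o=ctrl.get_obs(); d=o["tool_pos"]-B0
print("bed tcp mm",np.round([1000*d@X,1000*d@Y,1000*d@Z],1),"force bed",np.round([o["force"]@X,o["force"]@Y,o["force"]@Z],1))
if len(sys.argv)>1:
    a=np.array(list(map(float,sys.argv[1:4])))/1000
    delta(B0+a[0]*X+a[1]*Y+a[2]*Z,rb)
E
python3 -m handwheel '[[[0.3,0.001,0.0007,0.03,0,0,0.1],[0.3,0,0,0.03,0,0,0],[0.3,0,0,0.03,0,0,0],[0.3,0,0,0.03,0,0,0],[0.3,0,0,0,0,0,0],[0.3,0,0,0,0,0,0]]]' && python3 b.py 58 0 15
```

```text
t: 5.43
tool_pos: [0.5207, 0.1105, 0.088]
tcp_rot: [-0.003, 0.989, 0.023, 0.148]
force: [-0.0, -0.7, -0.1]
opening: 0.0395
finger_force: 40.9
bed tcp mm [59.2 -0.7 57.9] force bed [-0.1 -0.7 -0.1]
 shift mm [-1.1 -0.8 42.9] turn [ 0.09  0.14 -0.08] shift after turn [-1.2 -0.7 42.9]
```

```bash
python3 -m handwheel '[[[0.3,-0.001,-0.0008,0.02,0,0,0],[0.3,0,0,0.02,0,0,0],[0.3,0,0,0.004,0,0,0],[0.3,0,0,0.002,0,0,0],[0.3,0,0,0,0,0,0]]]' && python3 b.py; python3 -m handwheel '[[[0.3,0,0,0.002,0,0,0],[0.3,0,0,0.002,0,0,0],[0.3,0,0,0,0,0,0]]]' && python3 b.py;  python3 -m handwheel '[[[0.3,0,0,0.002,0,0,0],[0.3,0,0,0,0,0,0]]]' && python3 b.py
```

```text
t: 5.85
tool_pos: [0.5319, 0.1115, 0.0527]
tcp_rot: [-0.003, 0.988, 0.023, 0.15]
force: [-1.2, -0.7, -1.2]
opening: 0.0398
finger_force: 40.9
bed tcp mm [59.5 -0.3 20.8] force bed [-1.5 -0.7 -0.8]
t: 6.1
tool_pos: [0.5319, 0.1116, 0.0477]
tcp_rot: [-0.003, 0.988, 0.024, 0.149]
force: [-0.0, 0.0, -0.4]
opening: 0.0395
finger_force: 40.9
bed tcp mm [58.  -0.2 16.1] force bed [-0.2  0.  -0.4]
t: 6.27
tool_pos: [0.5321, 0.1116, 0.0452]
tcp_rot: [-0.003, 0.989, 0.024, 0.149]
force: [0.5, -0.6, 0.7]
opening: 0.0396
finger_force: 40.9
bed tcp mm [57.4 -0.1 13.7] force bed [ 0.6 -0.6  0.5]
```

```bash
for i in 1; do python3 -m handwheel '[[[0.3,0,0,0.003,0,0,0],[0.3,0,0,0.001,0,0,0],[0.3,0,0,0,0,0,0]]]'|grep force: ; python3 b.py; python3 -m handwheel '[[[0.3,0,0,0.0015,0,0,0],[0.3,0,0,0,0,0,0]]]' |grep -w force:; python3 b.py;  python3 -m handwheel '[[[0.3,0,0,0.0015,0,0,0],[0.3,0,0,0,0,0,0]]]'|grep -w force: ; python3 b.py; done
```

```text
force: [0.6, -0.0, -0.2]
finger_force: 31.2
bed tcp mm [57.2 -0.1  9.6] force bed [ 0.5 -0.1 -0.3]
force: [-0.2, 0.5, -1.0]
bed tcp mm [57.7 -0.1  8.4] force bed [-0.5  0.5 -0.9]
force: [-2.3, -0.9, 6.2]
bed tcp mm [57.9 -0.   7.5] force bed [-0.4 -0.8  6.6]
```

```bash
python3 -m handwheel '[[[0.3,0,0,-0.001,0,0,0],[0.3,-0.0015,0,0,0,0,0],[0.3,0,0,0,0,0,0]]]'|grep -v t: ; python3 b.py; python3 -m handwheel '[[[0.3,-0.0015,0,0,0,0,0],[0.3,0,0,0,0,0,0]]]' |grep -w finger_force:; python3 b.py;  python3 -m handwheel '[[[0.3,-0.0015,0,0,0,0,0],[0.3,0,0,0,0,0,0]]]'|grep -w opening: ; python3 b.py
```

```text
tool_pos: [0.5327, 0.1117, 0.0399]
force: [0.0, -0.5, 0.4]
opening: 0.0394
finger_force: 40.3
bed tcp mm [56.5 -0.1  8.4] force bed [ 0.1 -0.5  0.4]
finger_force: 40.3
bed tcp mm [55.4 -0.1  8.8] force bed [ 0.2 -0.4  0. ]
opening: 0.0395
bed tcp mm [54.3 -0.1  9.1] force bed [-0.8  0.3 -0.7]
```

```bash
python3 -m handwheel '[[[0.3,-0.0015,0,0,0,0,0],[0.3,0,0,0,0,0,0]]]'|grep -w force: ; python3 b.py; python3 -m handwheel '[[[0.3,-0.0015,0,0.0005,0,0,0],[0.3,0,0,0,0,0,0]]]' |grep -w force:; python3 b.py;  python3 -m handwheel '[[[0.3,-0.0015,0,0.0005,0,0,0],[0.3,0,0,0,0,0,0]]]'|grep -w opening: ; python3 b.py; python3 -m handwheel '[[[0.3,-0.0015,0,0.0005,0,0,0],[0.3,0,0,0,0,0,0]]]'|grep -w opening: ; python3 b.py
```

```text
force: [-0.2, 0.9, -0.8]
bed tcp mm [53.2 -0.1  9.5] force bed [-0.4  0.9 -0.7]
force: [-0.8, -0.4, -0.4]
bed tcp mm [52.3 -0.1  9.5] force bed [-0.9 -0.4 -0.1]
opening: 0.0396
bed tcp mm [51.4 -0.1  9.4] force bed [-0.2  0.3 -0.9]
opening: 0.0396
bed tcp mm [50.8  0.   9.5] force bed [ 0.4 -0.1 -0.4]
```

```bash
python3 -m handwheel '[[[0.3,-0.0015,0,0.001,0,0,0],[0.3,0,0,0,0,0,0],[0.3,0,0,0,0,0,0]]]'|grep -w force: ; python3 b.py; python3 -m handwheel '[[[0.3,-0.002,0,0.0005,0,0,0],[0.3,0,0,0,0,0,0],[0.3,0,0,0,0,0,0]]]' |grep -w force:; python3 b.py;  python3 -m handwheel '[[[0.3,-0.002,0,0.0005,0,0,0],[0.3,0,0,0,0,0,0],[0.3,0,0,0,0,0,0]]]'|grep -w opening: ; python3 b.py 50 0 7.5
```

```text
force: [2.7, -0.1, 1.1]
bed tcp mm [50.7  0.1  9.1] force bed [ 2.9 -0.3  0.3]
force: [5.5, -0.2, 1.0]
bed tcp mm [50.6  0.1  9.5] force bed [ 5.5 -0.5 -0.7]
opening: 0.0397
bed tcp mm [50.5  0.2  9.7] force bed [ 7.9 -1.   0.2]
 shift mm [-0.5  0.2  2.2] turn [0.12 0.51 0.02] shift after turn [-0.5  0.2  2.2]
```

```bash
python3 -m handwheel '[[[0.3,0.004,0,0.0015,0,0.4,0],[0.3,0,0,0.001,0,0,0],[0.3,0,0,0,0,0,0]]]'|grep -w force: ; python3 b.py; python3 -m handwheel '[[[0.6,0,0,0,0,0,0],[0.6,0,0,0,0,0,0],[0.6,0,0,0,0,0,0],[0.6,0,0,0,0,0,0]]]'; python3 b.py 52 0 170
```

```text
force: [0.7, -1.3, 3.9]
bed tcp mm [52.1 -0.   7.5] force bed [ 1.8 -1.3  3.5]
t: 9.43
tool_pos: [0.5282, 0.1116, 0.0375]
tcp_rot: [-0.002, 0.989, 0.025, 0.144]
force: [-0.1, -0.4, -0.2]
opening: 0.0514
finger_force: 0.0
bed tcp mm [51.4 -0.   7.4] force bed [-0.1 -0.4 -0.1]
 shift mm [  -1.     0.5 -162.6] turn [0.2  0.58 0.08] shift after turn [   0.6   -0.  -162.6]
```

```bash
python3 -m handwheel '[[[0.65,0,0,-0.01,0,0.5,0],[0.65,0,0,-0.03,0,0,0],[0.65,0,0,-0.035,0,0,0],[0.65,0,0,-0.035,0,0,0],[0.65,0,0,-0.035,0,0,0],[0.65,0,0,-0.018,0,0,0],[0.65,0,0,0,0,-5.73,0],[0.65,0,0,0,0,-5.73,0],[0.65,0,0,0,0,-5.73,1.7]]]' && python3 -m handwheel '[[[0.65,-0.0072,0.0345,0,0,0,0],[0.65,-0.0072,0.0345,0,0,0,0],[0.65,-0.0072,0.0345,0,0,0,0],[0.65,-0.0072,0.0345,0,0,0,0],[0.65,-0.0072,0.0345,0,0,0,0],[0.65,-0.0072,0.0345,0,0,0,0],[0.65,-0.0072,0.0345,0,0,0,0],[0.65,-0.0072,0.0345,0.02,0,0,0],[0.65,-0.0072,0.0345,0.02,0,0,0],[0.65,-0.0072,0.0345,0.03,0,0,0],[0.65,0,0,0,0,0,0],[0.65,0,0,0,0,0,0]]]'; python3 d.py .421 -.237 .001 1.1 0; python3 - <<'E'
from h import *
im,K,E=grab("top"); cv2.imwrite("pics/t4.png",im[:,:,::-1])
for t in greytiles(im,K,E): print(np.round(t[:5],3),t[5].round())
E
```

```text
t: 10.18
tool_pos: [0.4802, 0.1097, 0.1955]
tcp_rot: [0.001, 1.0, 0.01, -0.001]
force: [1.2, 0.1, -0.1]
opening: 0.0556
finger_force: 0.0
t: 11.18
tool_pos: [0.4139, -0.2342, 0.1262]
tcp_rot: [0.0, 1.0, 0.008, -0.002]
force: [0.3, -0.6, 0.7]
opening: 0.0555
finger_force: 0.0
 shift mm [  7.5   2.8 125.2] turn [ 0.06  0.2  -0.2 ] shift after turn [  7.    3.  125.2]
[ 6.10000e-02 -7.67000e-01  1.97470e+01  3.16933e+02  1.25779e+02] [594. 427.]
[ 1.77000e-01  6.59000e-01 -1.11200e+00  1.91152e+02  8.02900e+01] [ 26. 377.]
[ 1.52000e-01 -8.58000e-01 -2.94300e+01  2.33397e+02  8.30550e+01] [617. 377.]
[ 0.509  0.275 52.073 47.577 45.609] [181. 246.]
[  0.496   0.272   2.708 125.595 105.683] [183. 249.]
[ 5.24000e-01  6.10000e-02 -3.27680e+01  3.10492e+02  1.56710e+02] [258. 245.]
[ 0.703  0.746  6.572 98.61  61.857] [  9. 180.]
[  0.746   0.185 -88.374  55.31   43.966] [218. 162.]
[  0.729  -0.81  -52.532 133.687  84.796] [575. 164.]
[  0.905   0.578  16.509 119.775  85.358] [ 80. 115.]
[  0.925   0.686 -57.675 157.886 121.37 ] [ 39. 108.]
```

View pics/t4.png

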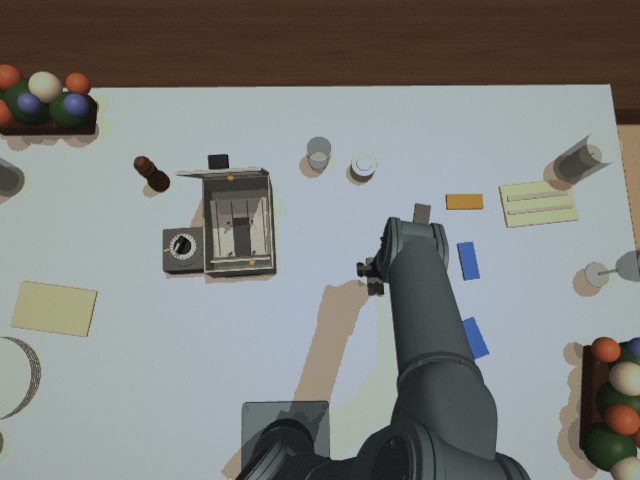

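```bash
python3 -m handwheel '[[[0.65,0.0072,0.003,0.025,0,0,0],[0.65,0,0,0.03,0,0,0],[0.65,0,0,0.03,0,0.1,-0.2],[0.65,0,0,0.025,0,0,0],[0.65,0,0,0.01,0,0,0],[0.65,0,0,0.002,0,0,0],[0.65,0,0,0,0,0,0]]]' && python3 d.py .421 -.237 .004 1.1 0; python3 - <<'E'
from h import *
im,K,E=grab("side"); cv2.imwrite("pics/s5.png",cv2.resize(im[170:310,330:490],(800,600))[:,:,::-1])
E
```

```text
t: 11.82
tool_pos: [0.4242, -0.2355, 0.0061]
tcp_rot: [0.001, 1.0, 0.012, 0.001]
force: [0.9, 0.0, 0.3]
opening: 0.0553
finger_force: 0.0
 shift mm [-3.3  1.4  2.1] turn [ 0.12 -0.12  0.31] shift after turn [-3.3  1.5  2.1]
```

View pics/s5.png

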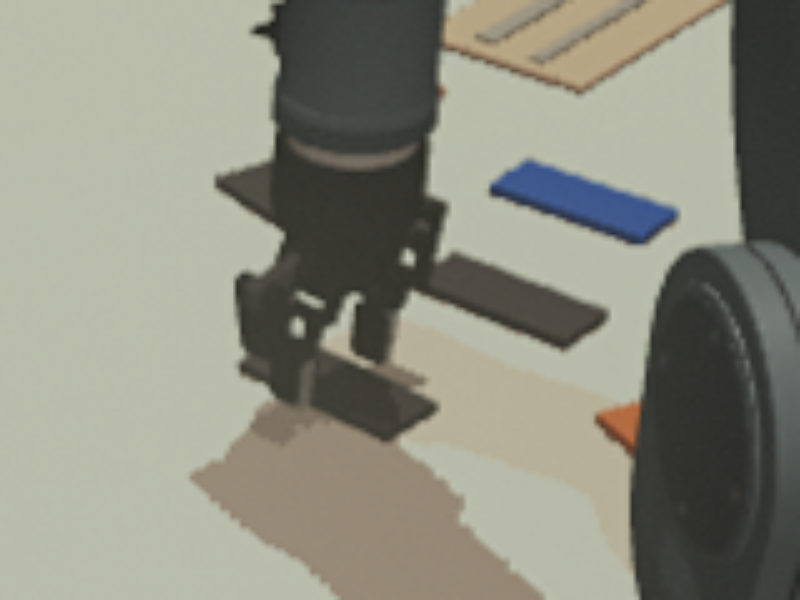

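```bash
python3 -m handwheel '[[[0.65,-0.003,0.0012,0.001,0,0,0.3],[0.3,0,0,0,0,0,0],[0.3,0,0,0,0,0,0],[0.3,0,0,0,0,0,0],[0.3,0,0,0,0,0,0]]]' 40 &&  python3 -m handwheel '[[[0.3,0,0,-0.02,0,0,0],[0.3,0,0,-0.036,0,0,0],[0.3,0,0,-0.036,0,0,0],[0.3,0,0,-0.036,0,0,0],[0.3,0,0,-0.036,0,0,0],[0.3,0,0,-0.036,0,0,-1.9],[0.3,0,0,0,0,0,0]]]'  && python3 -m handwheel '[[[0.3,0.0083,-0.0342,0,0,0,0],[0.3,0.0083,-0.0342,0,0,0,0],[0.3,0.0083,-0.0342,0,0,0,0],[0.3,0.0083,-0.0342,0,0,0,0],[0.3,0.0083,-0.0342,0,0,0,0],[0.3,0.0083,-0.0342,0,0,0,0],[0.3,0.0083,-0.0342,0,0,0,0],[0.3,0.0083,-0.0342,0,0,0,0],[0.3,0.0083,-0.0342,0,0,0,0],[0.3,0.0083,-0.0342,0,0,0,0]]]' &&  python3 -m handwheel '[[[0.3,0,0,0,0,5.73,0],[0.3,0,0,0,0,5.73,0],[0.3,0,0,0,0,5.73,0],[0.3,0,0,0,0,0,0],[0.3,0,0,0,0,0,0]]]' && python3 b.py 56 0 80; python3 - <<'E'
from h import *
im,K,E=grab("top"); cv2.imwrite("pics/t6.png",im[:,:,::-1])
for t in greytiles(im,K,E): 
    if t[0]<.65 and 90<t[3]<110: print(np.round(t[:5],3),t[5].round())
E
```

```text
t: 12.28
tool_pos: [0.4207, -0.2383, 0.0057]
tcp_rot: [0.002, 1.0, 0.009, 0.001]
force: [-2.0, -0.3, 11.4]
opening: 0.0394
finger_force: 38.9
t: 12.87
tool_pos: [0.4238, -0.2389, 0.2112]
tcp_rot: [0.004, 1.0, 0.026, 0.006]
force: [1.4, -1.0, -0.5]
opening: 0.0389
finger_force: 40.5
t: 13.7
tool_pos: [0.4855, 0.1099, 0.2038]
tcp_rot: [0.001, 1.0, 0.025, 0.001]
force: [1.9, -0.4, -1.0]
opening: 0.0396
finger_force: 40.5
t: 14.12
tool_pos: [0.4842, 0.1079, 0.2035]
tcp_rot: [-0.002, 0.988, 0.026, 0.149]
force: [0.6, 0.6, -0.3]
opening: 0.0396
finger_force: 40.6
bed tcp mm [ 58.3  -1.5 179. ] force bed [ 0.5  0.6 -0.5]
 shift mm [-2.2 -1.8 99. ] turn [0.18 0.04 0.21] shift after turn [-2.3 -1.5 99. ]
[  0.418  -0.371   4.32  100.016  44.291] [425. 276.]
[  0.567  -0.368 -10.613 100.039  42.827] [420. 222.]
```

```bash
python3 -m handwheel '[[[0.3,-0.0015,-0.0017,0.035,0,0,0.2],[0.3,0,0,0.035,0,0,0],[0.3,0,0,0.035,0,0,0],[0.3,0,0,0.03,0,0,0],[0.3,0,0,0.018,0,0,0],[0.3,0,0,0.003,0,0,0],[0.3,0,0,0,0,0,0],[0.3,0,0,0,0,0,0]]]' && python3 b.py 52 0 17
```

```text
t: 14.83
tool_pos: [0.5315, 0.1125, 0.055]
tcp_rot: [-0.003, 0.988, 0.023, 0.151]
force: [-0.5, -0.9, -0.9]
opening: 0.0387
finger_force: 40.7
bed tcp mm [59.8  0.8 23.2] force bed [-0.7 -0.9 -0.7]
 shift mm [-7.8  0.8  6.1] turn [ 0.09 -0.14 -0.08] shift after turn [-7.8  0.8  6.2]
```

```bash
python3 -m handwheel '[[[0.3,-0.004,0.0006,0.001,0,0,0],[0.3,-0.004,0,0.002,0,0,0],[0.3,0,0,0.001,0,0,0],[0.3,0,0,0,0,0,0]]]' |grep -w opening:; python3 b.py;python3 -m handwheel '[[[0.3,-0.002,0,0.001,0,0,0],[0.3,0,0,0,0,0,0]]]' |grep -w opening:; python3 b.py;python3 -m handwheel '[[[0.3,-0.002,0,0.0005,0,0,0],[0.3,0,0,0,0,0,0]]]' |grep -w opening:; python3 b.py;
```

```text
opening: 0.039
bed tcp mm [51.3 -0.1 19.5] force bed [ 0.2 -0.7 -1.6]
opening: 0.0394
bed tcp mm [49.9 -0.  19. ] force bed [-1.1 -0.2  0.1]
opening: 0.0389
bed tcp mm [48.1 -0.  18.9] force bed [ 0.   0.4 -0.8]
```

```bash
python3 -m handwheel '[[[0.3,-0.0015,0,0.0005,0,0,0],[0.3,0,0,0,0,0,0],[0.3,0,0,0,0,0,0]]]' |grep -w opening:; python3 b.py;python3 -m handwheel '[[[0.3,-0.0015,0,0.0005,0,0,0],[0.3,0,0,0,0,0,0],[0.3,0,0,0,0,0,0]]]' |grep -w opening:; python3 b.py; python3 -m handwheel '[[[0.3,-0.0015,0,0.0005,0,0,0],[0.3,0,0,0,0,0,0],[0.3,0,0,0,0,0,0]]]' |grep -w opening:; python3 b.py 47 0 16.5
```

```text
opening: 0.0395
bed tcp mm [47.6  0.  18.8] force bed [ 1.3 -1.1 -0.3]
opening: 0.0394
bed tcp mm [47.5  0.  19. ] force bed [ 4.4 -0.7 -0.1]
opening: 0.0393
bed tcp mm [47.4  0.  19. ] force bed [ 6.3 -1.8  0.4]
 shift mm [-0.4  0.   2.6] turn [ 0.1   0.18 -0.05] shift after turn [-0.4  0.   2.5]
```

```bash
python3 -m handwheel '[[[0.3,0.0035,0,0.001,0,0.2,0],[0.3,0,0,0.001,0,0,0],[0.3,0,0,0.001,0,0,0],[0.3,0,0,0,0,0,0]]]'|grep -w force: ; python3 b.py
```

```text
force: [-5.2, -1.3, 14.0]
bed tcp mm [48.5  0.  16.6] force bed [-0.8 -1.1 14.9]
```

```bash
python3 -m handwheel '[[[0.3,0,0,-0.001,0,0,0],[0.6,0,0,0,0,0,0],[0.6,0,0,0,0,0,0],[0.6,0,0,0,0,0,0],[0.6,0,0,0,0,0,0]]]'; python3 b.py; python3 -m handwheel '[[[0.65,0,0,-0.01,0,0,0],[0.65,0,0,-0.03,0,0,0],[0.65,0,0,-0.035,0,0,0],[0.65,0,0,-0.035,0,0,0],[0.65,0,0,-0.035,0,0,0],[0.65,0,0,-0.01,0,0,0],[0.65,0,0,0,0,-5.73,0],[0.65,0,0,0,0,-5.73,0],[0.65,0,0,0,0,-5.73,0],[0.65,0,0,0,0,0,6.7],[0.65,0,0,0,0,0,6.7],[0.65,0,0,0,0,0,0]]]'; python3 - <<'E'
from h import *
im,K,E=grab("top"); cv2.imwrite("pics/t7.png",im[:,:,::-1])
for t in greytiles(im,K,E): 
    if t[0]<.65 and 90<t[3]<110: print(np.round(t[:5],3),t[5].round())
delta([.567,-.367,.005],down(np.radians(-10.6)))
E
```

```text
t: 17.0
tool_pos: [0.523, 0.1114, 0.0459]
tcp_rot: [-0.002, 0.989, 0.024, 0.147]
force: [0.4, 0.6, 0.6]
opening: 0.0513
finger_force: 0.0
bed tcp mm [48.9  0.  17. ] force bed [0.6 0.6 0.4]
t: 18.0
tool_pos: [0.4781, 0.1095, 0.194]
tcp_rot: [0.001, 0.995, -0.095, -0.002]
force: [0.2, -0.4, -0.0]
opening: 0.0558
finger_force: 0.0
[ 0.418 -0.371  4.351 98.814 44.176] [425. 276.]
[  0.567  -0.368 -10.613 100.039  42.827] [420. 222.]
 shift mm [175.4 451.5 189.9] turn [0.2  0.21 0.07] shift after turn [175.3 451.9 189.1]
```

```bash
python3 -m handwheel '[[[0.65,0.0125,0.0322,0,0,0,0],[0.65,0.0125,0.0322,0,0,0,0],[0.65,0.0125,0.0322,0,0,0,0],[0.65,0.0125,0.0322,0,0,0,0],[0.65,0.0125,0.0322,0,0,0,0],[0.65,0.0125,0.0322,0,0,0,0],[0.65,0.0125,0.0322,0,0,0,0],[0.65,0.0125,0.0322,0,0,0,0],[0.65,0.0125,0.0322,0,0,0,0],[0.65,0.0125,0.0322,0,0,0,0]]]' >/dev/null; python3 -m handwheel '[[[0.65,0.0125,0.0322,0,0,0,0],[0.65,0.0125,0.0322,0,0,0,0],[0.65,0.0125,0.0322,0,0,0,0],[0.65,0.0125,0.0322,0,0,0,0],[0.65,0,0,0.03,0,0,0],[0.65,0,0,0.03,0,0,0],[0.65,0,0,0.03,0,0,0],[0.65,0,0,0.03,0,0,0],[0.65,0,0,0,0,0,0],[0.65,0,0,0,0,0,0]]]'; python3 d.py .567 -.3675 .005 -10.6 0
```

```text
t: 19.72
tool_pos: [0.5651, -0.3653, 0.074]
tcp_rot: [0.0, 0.996, -0.091, -0.003]
force: [-0.1, -0.0, 1.0]
opening: 0.0553
finger_force: 0.0
 shift mm [ 2.8  1.7 69. ] turn [0.09 0.37 0.11] shift after turn [ 2.3  1.8 69. ]
```

```bash
python3 -m handwheel '[[[0.65,0.002,0.0017,0.025,0,0,0],[0.65,0,0,0.025,0,0.2,0],[0.65,0,0,0.014,0,0,0],[0.65,0,0,0.003,0,0,0],[0.65,0,0,0,0,0,0]]]' >/dev/null; python3 d.py .567 -.3675 .005 -10.6 0; python3 -m handwheel '[[[0.3,0,0,0,0,0,0],[0.3,0,0,0,0,0,0],[0.3,0,0,0,0,0,0],[0.3,0,0,0,0,0,0]]]' 40
```

```text
shift mm [-1.2 -0.6  3.9] turn [ 0.17 -0.03 -0.  ] shift after turn [-1.2 -0.6  3.9]
t: 20.47
tool_pos: [0.5684, -0.3687, 0.0093]
tcp_rot: [0.002, 0.996, -0.093, 0.001]
force: [0.8, 0.4, -0.5]
opening: 0.0256
finger_force: 0.0
```

```bash
python3 -m handwheel '[[[0.65,0,0,-0.004,0,0,0],[0.65,0,0,0,0,0,0],[0.65,0,0,0,0,0,0],[0.65,0,0,0,0,0,0],[0.65,-0.001,0,0.005,0,0,0],[0.65,0,0,0.0025,0,0,0],[0.65,0,0,0,0,0,0]]]' ; python3 d.py .567 -.3675 .005 -10.6 0; python3 - <<'E'
from h import *
im,K,E=grab("side"); cv2.imwrite("pics/s8.png",cv2.resize(im[150:290,330:490],(800,600))[:,:,::-1])
E
```

```text
t: 21.05
tool_pos: [0.566, -0.3678, 0.0036]
tcp_rot: [0.001, 0.996, -0.093, -0.001]
force: [-0.3, -0.9, 0.8]
opening: 0.0555
finger_force: 0.0
 shift mm [ 1.  -0.5 -1.4] turn [ 0.14  0.08 -0.05] shift after turn [ 1.  -0.5 -1.4]
```

View pics/s8.png

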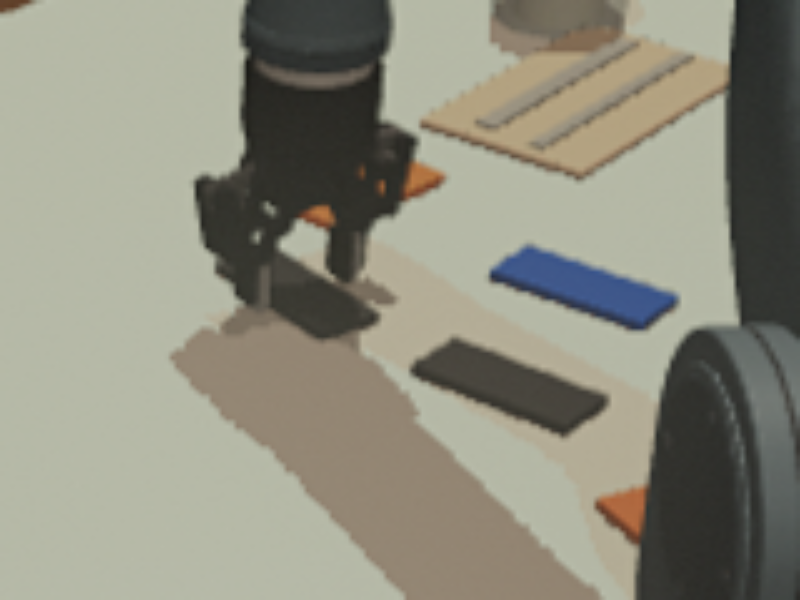

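```bash
python3 -m handwheel '[[[0.65,0.001,0,-0.001,0,0,0],[0.3,0,0,0,0,0,0],[0.3,0,0,0,0,0,0],[0.3,0,0,0,0,0,0],[0.3,0,0,0,0,0,0]]]' 40 &&  python3 -m handwheel '[[[0.3,0,0,-0.02,0,0,0],[0.3,0,0,-0.036,0,0,0],[0.3,0,0,-0.036,0,0,0],[0.3,0,0,-0.036,0,0,0],[0.3,0,0,-0.036,0,0,-6.7],[0.3,0,0,-0.036,0,0,-6.7],[0.3,0,0,0,0,0,0]]]'
```

```text
t: 21.52
tool_pos: [0.5682, -0.3685, 0.0064]
tcp_rot: [0.002, 0.996, -0.093, 0.0]
force: [-1.9, 2.1, 5.1]
opening: 0.0391
finger_force: 39.9
t: 22.1
tool_pos: [0.5717, -0.3696, 0.2138]
tcp_rot: [0.005, 1.0, 0.027, 0.005]
force: [2.3, -1.0, -0.1]
opening: 0.039
finger_force: 40.4
```

```bash
python3 -m handwheel '[[[0.3,-0.0042,-0.0343,0,0,0,0],[0.3,-0.0042,-0.0343,0,0,0,0],[0.3,-0.0042,-0.0343,0,0,0,0],[0.3,-0.0042,-0.0343,0,0,0,0],[0.3,-0.0042,-0.0343,0,0,0,0],[0.3,-0.0042,-0.0343,0,0,0,0],[0.3,-0.0042,-0.0343,0,0,0,0],[0.3,-0.0042,-0.0343,0,0,0,0],[0.3,-0.0042,-0.0343,0,0,0,0],[0.3,-0.0042,-0.0343,0,0,0,0],[0.3,-0.0042,-0.0343,0,0,0,0],[0.3,-0.0042,-0.0343,0,0,0,0]]]' >/dev/null && python3 -m handwheel '[[[0.3,-0.0042,-0.0343,0,0,0,0],[0.3,-0.0042,-0.0343,0,0,0,0],[0.3,0,0,0,0,5.73,0],[0.3,0,0,0,0,5.73,0],[0.3,0,0,0,0,5.73,0],[0.3,0,0,0,0,0,0],[0.3,0,0,0,0,0,0]]]' && python3 b.py 56 0 80; python3 - <<'E'
from h import *
im,K,E=grab("top")
for t in greytiles(im,K,E): 
    if t[0]<.65 and 90<t[3]<110: print(np.round(t[:5],3),t[5].round())
E
```

```text
t: 23.68
tool_pos: [0.4846, 0.1086, 0.2038]
tcp_rot: [-0.001, 0.989, 0.024, 0.148]
force: [1.1, -0.3, 0.6]
opening: 0.0388
finger_force: 40.4
bed tcp mm [ 58.8  -0.8 179.2] force bed [ 1.2 -0.3  0.2]
 shift mm [-2.6 -1.3 99.2] turn [0.25 0.15 0.07] shift after turn [-2.8 -0.8 99.2]
[ 0.418 -0.371  4.32  98.816 44.291] [425. 276.]
```

```bash
python3 -m handwheel '[[[0.3,-0.003,-0.0008,0.035,0.2,0,0],[0.3,0,0,0.035,0,0,0],[0.3,0,0,0.035,0,0,0],[0.3,0,0,0.03,0,0,0],[0.3,0,0,0.012,0,0,0],[0.3,-0.003,0,0,0,0,0],[0.3,0,0,0,0,0,0],[0.3,0,0,0,0,0,0]]]' && python3 b.py 51 0 28
```

```text
t: 24.4
tool_pos: [0.5245, 0.1118, 0.0627]
tcp_rot: [-0.004, 0.988, 0.024, 0.15]
force: [-0.2, 0.0, -1.2]
opening: 0.0392
finger_force: 40.6
bed tcp mm [55.4  0.4 32.6] force bed [-0.5  0.  -1.1]
 shift mm [-4.4  0.4  4.6] turn [-0.01 -0.04 -0.02] shift after turn [-4.4  0.4  4.6]
```

```bash
python3 -m handwheel '[[[0.3,-0.004,0.0004,0.002,0,0,0],[0.3,0,0,0.001,0,0,0],[0.3,0,0,0,0,0,0]]]' |grep -w opening:; python3 b.py;python3 -m handwheel '[[[0.3,-0.002,0,0.001,0,0,0],[0.3,0,0,0,0,0,0]]]' |grep -w opening:; python3 b.py;python3 -m handwheel '[[[0.3,-0.0015,0,0.0005,0,0,0],[0.3,0,0,0,0,0,0]]]' |grep -w opening:; python3 b.py; python3 -m handwheel '[[[0.3,-0.0015,0,0.0005,0,0,0],[0.3,0,0,0,0,0,0],[0.3,0,0,0,0,0,0]]]' |grep -w opening:; python3 b.py
```

```text
opening: 0.039
bed tcp mm [51.3 -0.2 30. ] force bed [-0.7 -0.2 -0.5]
opening: 0.0393
bed tcp mm [48.6 -0.1 28.6] force bed [ 0.1  0.7 -1.1]
opening: 0.039
bed tcp mm [48.2 -0.1 28.1] force bed [ 3.5 -0.2 -0.2]
opening: 0.0388
bed tcp mm [48.2 -0.  27.7] force bed [ 7.5 -1.9  0.4]
```

```bash
python3 -m handwheel '[[[0.3,0.0035,0,0.0005,0,0.2,0],[0.3,0,0,0.001,0,0,0],[0.3,0,0,0,0,0,0]]]'|grep -w force: ; python3 b.py; python3 -m handwheel '[[[0.3,0,0,0.0008,0,0,0],[0.3,0,0,0,0,0,0]]]'|grep -w force: ; python3 b.py
```

```text
force: [-0.5, -0.4, 9.3]
bed tcp mm [49.4 -0.1 26.1] force bed [ 2.3 -0.3  9.1]
force: [-6.3, -1.4, 20.6]
bed tcp mm [49.4 -0.1 25.9] force bed [-0.  -1.  21.5]
```

```bash
python3 -m handwheel '[[[0.3,0,0,-0.0015,0,0,0],[0.6,0,0,0,0,0,0],[0.6,0,0,0,0,0,0],[0.6,0,0,0,0,0,0],[0.6,0,0,0,0,0,0]]]'|grep opening; python3 b.py; python3 -m handwheel '[[[0.65,0,0,-0.01,0,0,0],[0.65,0,0,-0.03,0,0,0],[0.65,0,0,-0.035,0,0,0],[0.65,0,0,-0.035,0,0,0],[0.65,0,0,-0.035,0,0,0],[0.65,0,0,-0.01,0,0,0],[0.65,0,0,0,0,-5.73,0],[0.65,0,0,0,0,-5.73,0],[0.65,0,0,0,0,-5.73,-1.5],[0.65,0,0,0,0,0,0]]]'; python3 - <<'E'
from h import *
im,K,E=grab("top")
for t in greytiles(im,K,E): 
    if t[0]<.65 and 90<t[3]<110: print(np.round(t[:5],3),t[5].round())
delta([.418,-.371,.005],down(np.radians(4.3)))
E
```

```text
opening: 0.0511
bed tcp mm [48.3 -0.1 26.2] force bed [ 0.8 -0.2  0. ]
t: 26.9
tool_pos: [0.4768, 0.1086, 0.203]
tcp_rot: [-0.001, 0.999, 0.037, 0.001]
force: [0.8, 0.2, 0.3]
opening: 0.0554
finger_force: 0.0
[ 0.418 -0.371  4.32  98.816 44.291] [425. 276.]
 shift mm [-93.1 474.4 196.8] turn [-0.03 -0.21 -0.11] shift after turn [-93.3 474.1 197.4]
```

```bash
python3 -m handwheel '[[[0.65,-0.0067,0.0339,0,0,0,0],[0.65,-0.0067,0.0339,0,0,0,0],[0.65,-0.0067,0.0339,0,0,0,0],[0.65,-0.0067,0.0339,0,0,0,0],[0.65,-0.0067,0.0339,0,0,0,0],[0.65,-0.0067,0.0339,0,0,0,0],[0.65,-0.0067,0.0339,0,0,0,0],[0.65,-0.0067,0.0339,0,0,0,0],[0.65,-0.0067,0.0339,0,0,0,0],[0.65,-0.0067,0.0339,0,0,0,0]]]' >/dev/null; python3 -m handwheel '[[[0.65,-0.0067,0.0339,0,0,0,0],[0.65,-0.0067,0.0339,0,0,0,0],[0.65,-0.0067,0.0339,0,0,0,0],[0.65,-0.0067,0.0339,0,0,0,0],[0.65,0,0,0.03,0,0,0],[0.65,0,0,0.03,0,0,0],[0.65,0,0,0.03,0,0,0],[0.65,0,0,0.03,0,0,0],[0.65,0,0,0,0,0,0],[0.65,0,0,0,0,0,0]]]'; python3 d.py .418 -.371 .005 4.3 0
```

```text
t: 28.62
tool_pos: [0.4151, -0.37, 0.0822]
tcp_rot: [-0.0, 0.999, 0.038, 0.001]
force: [-1.2, 1.3, 1.3]
opening: 0.0556
finger_force: 0.0
 shift mm [ 2.7  1.3 77.2] turn [-0.05 -0.06  0.05] shift after turn [ 2.8  1.3 77.2]
```

```bash
python3 -m handwheel '[[[0.65,0.0025,0.0013,0.03,0,0,0],[0.65,0,0,0.03,0,0,0],[0.65,0,0,0.013,0,0,0],[0.65,0,0,0.003,0,0,0],[0.65,0,0,0,0,0,0],[0.65,0,0,0,0,0,0]]]' >/dev/null; python3 d.py .418 -.371 .005 4.3 0
```

```text
shift mm [-2.1 -2.7  3.8] turn [ 0.16 -0.29  0.01] shift after turn [-2.1 -2.7  3.9]
```

```bash
python3 -m handwheel '[[[0.65,-0.0015,-0.0015,0.003,0,0,0],[0.65,0,0,0,0,0,0],[0.65,0,0,0,0,0,0]]]' >/dev/null; python3 d.py .418 -.371 .005 4.3 0;  python3 -m handwheel '[[[0.3,0,0,0,0,0,0],[0.3,0,0,0,0,0,0],[0.3,0,0,0,0,0,0],[0.3,0,0,0,0,0,0]]]' 40
```

```text
shift mm [ 0.3 -0.7 -0.2] turn [ 0.1  -0.21  0.  ] shift after turn [ 0.3 -0.7 -0.2]
t: 29.7
tool_pos: [0.4178, -0.3718, 0.0049]
tcp_rot: [0.001, 0.999, 0.038, 0.002]
force: [-1.3, 1.0, 7.5]
opening: 0.04
finger_force: 39.4
```

```bash
python3 -m handwheel '[[[0.3,0,0,-0.02,0,0,0],[0.3,0,0,-0.036,0,0,0],[0.3,0,0,-0.036,0,0,0],[0.3,0,0,-0.036,0,0,0],[0.3,0,0,-0.036,0,0,0],[0.3,0,0,-0.036,0,0,1.5],[0.3,0,0,0,0,0,0]]]'; python3 -m handwheel '[[[0.3,0.0063,-0.0341,0,0,0,0],[0.3,0.0063,-0.0341,0,0,0,0],[0.3,0.0063,-0.0341,0,0,0,0],[0.3,0.0063,-0.0341,0,0,0,0],[0.3,0.0063,-0.0341,0,0,0,0],[0.3,0.0063,-0.0341,0,0,0,0],[0.3,0.0063,-0.0341,0,0,0,0],[0.3,0.0063,-0.0341,0,0,0,0],[0.3,0.0063,-0.0341,0,0,0,0],[0.3,0.0063,-0.0341,0,0,0,0],[0.3,0.0063,-0.0341,0,0,0,0],[0.3,0.0063,-0.0341,0,0,0,0]]]' >/dev/null && python3 -m handwheel '[[[0.3,0.0063,-0.0341,0,0,0,0],[0.3,0.0063,-0.0341,0,0,0,0],[0.3,0,0,0,0,5.73,0],[0.3,0,0,0,0,5.73,0],[0.3,0,0,0,0,5.73,0],[0.3,0,0,0,0,0,0],[0.3,0,0,0,0,0,0]]]' && python3 b.py 56 0 80
```

```text
t: 30.28
tool_pos: [0.4205, -0.3737, 0.2113]
tcp_rot: [0.004, 1.0, 0.024, 0.006]
force: [1.2, -0.3, -0.9]
opening: 0.0397
finger_force: 40.6
t: 31.87
tool_pos: [0.4803, 0.1095, 0.2035]
tcp_rot: [-0.002, 0.988, 0.025, 0.15]
force: [-0.3, -0.0, -0.9]
opening: 0.0401
finger_force: 40.7
bed tcp mm [ 54.7   0.2 180.2] force bed [-0.6 -0.  -0.7]
 shift mm [  1.2  -0.  100.2] turn [ 0.13 -0.06  0.12] shift after turn [  1.3   0.2 100.2]
```

```bash
python3 -m handwheel '[[[0.3,0,0,0.035,0,0,0],[0.3,0,0,0.035,0,0,0],[0.3,0,0,0.035,0,0,0],[0.3,0,0,0.025,0,0,0],[0.3,0,0,0.01,0,0,0],[0.3,-0.002,0,0,0,0,0],[0.3,0,0,0,0,0,0],[0.3,0,0,0,0,0,0]]]' && python3 b.py 50 0 36
```

```text
t: 32.53
tool_pos: [0.5225, 0.1119, 0.0704]
tcp_rot: [-0.003, 0.988, 0.024, 0.152]
force: [-0.6, 0.9, -0.5]
opening: 0.0399
finger_force: 40.7
bed tcp mm [55.8  0.5 40.5] force bed [-0.7  1.  -0.3]
 shift mm [-5.8  0.5  4.5] turn [ 0.06 -0.25  0.  ] shift after turn [-5.8  0.5  4.5]
```

```bash
python3 -m handwheel '[[[0.3,-0.005,0.0004,0.002,0,-0.1,0],[0.3,0,0,0.001,0,0,0],[0.3,0,0,0,0,0,0]]]' |grep -w opening:; python3 b.py;python3 -m handwheel '[[[0.3,-0.002,0,0.001,0,0,0],[0.3,0,0,0,0,0,0]]]' |grep -w opening:; python3 b.py;python3 -m handwheel '[[[0.3,-0.0015,0,0.0005,0,0,0],[0.3,0,0,0,0,0,0],[0.3,0,0,0,0,0,0]]]' |grep -w opening:; python3 b.py; python3 -m handwheel '[[[0.3,-0.001,0,0.0005,0,0,0],[0.3,0,0,0,0,0,0],[0.3,0,0,0,0,0,0]]]' |grep -w opening:; python3 b.py
```

```text
opening: 0.0397
bed tcp mm [50.4 -0.  37.8] force bed [-0.6 -0.2  0.1]
opening: 0.0399
bed tcp mm [48.8  0.1 36.5] force bed [ 1.4 -0.6 -0.4]
opening: 0.0397
bed tcp mm [48.7  0.2 36.1] force bed [ 6.5 -1.1  1.7]
opening: 0.0399
bed tcp mm [48.7  0.2 35.8] force bed [ 7.5 -1.7  1.4]
```

```bash
python3 -m handwheel '[[[0.3,0.0035,0,0.0008,0,0.2,0],[0.3,0,0,0.001,0,0,0],[0.3,0,0,0,0,0,0]]]'|grep -w force: ; python3 b.py; python3 -m handwheel '[[[0.3,0,0,0.0006,0,0,0],[0.3,0,0,0,0,0,0]]]'|grep -w force: ; python3 b.py
```

```text
force: [-0.1, -1.6, 9.2]
bed tcp mm [49.3  0.  33.7] force bed [ 2.5 -1.6  8.9]
force: [-4.4, -1.6, 18.9]
bed tcp mm [49.4 -0.  33.6] force bed [ 1.3 -1.4 19.4]
```

```bash
python3 -m handwheel '[[[0.3,0,0,-0.0015,0,0,0],[0.6,0,0,0,0,0,0],[0.6,0,0,0,0,0,0],[0.6,0,0,0,0,0,0],[0.6,0,0,0,0,0,0]]]'|grep opening; python3 b.py; python3 -m handwheel '[[[0.65,0,0,-0.01,0,0,0],[0.65,0,0,-0.03,0,0,0],[0.65,0,0,-0.035,0,0,0],[0.65,0,0,-0.035,0,0,0],[0.65,0,0,-0.035,0,0,0],[0.65,0,0,-0.035,0,-5.73,0],[0.65,0,0,-0.03,0,-5.73,0],[0.65,-0.03,0.02,0,0,-5.73,0],[0.65,-0.02,0.03,0,0,0,0],[0.65,0,0.03,0,0,0,0],[0.65,0,0.03,0,0,0,0],[0.65,0,0.03,0,0,0,0]]]'; python3 - <<'E'
from h import *
im,K,E=grab("top")
for t in greytiles(im,K,E): 
    if t[0]<.65 and 90<t[3]<110: print(np.round(t[:5],3),t[5].round())
im2,K2,E2=grab("side")
a=cv2.resize(im[170:280,150:280],(650,550),interpolation=cv2.INTER_CUBIC); cv2.imwrite("pics/t9.png",a[:,:,::-1]); cv2.imwrite("pics/s9.png",im2[:,:,::-1])
E
```

```text
opening: 0.0511
bed tcp mm [47.9  0.  33.9] force bed [-0.1  0.1 -0.3]
t: 35.28
tool_pos: [0.4144, -0.0357, 0.2582]
tcp_rot: [0.001, 1.0, 0.024, 0.005]
force: [0.6, -0.4, 0.0]
opening: 0.0557
finger_force: 0.0
```

View pics/t9.png

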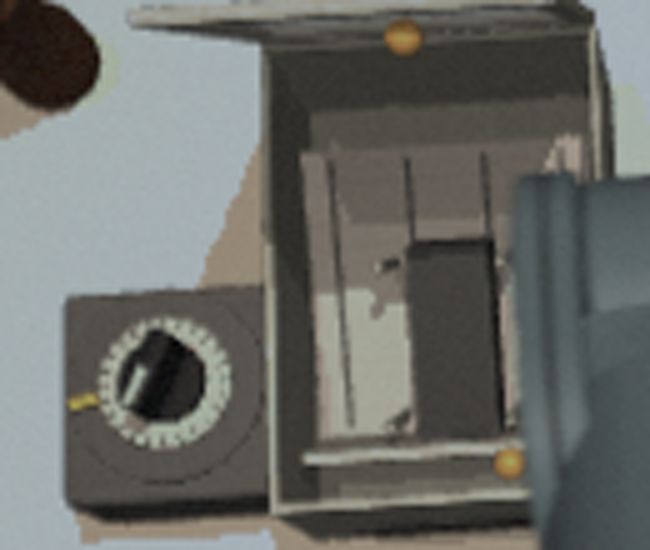

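View pics/s9.png

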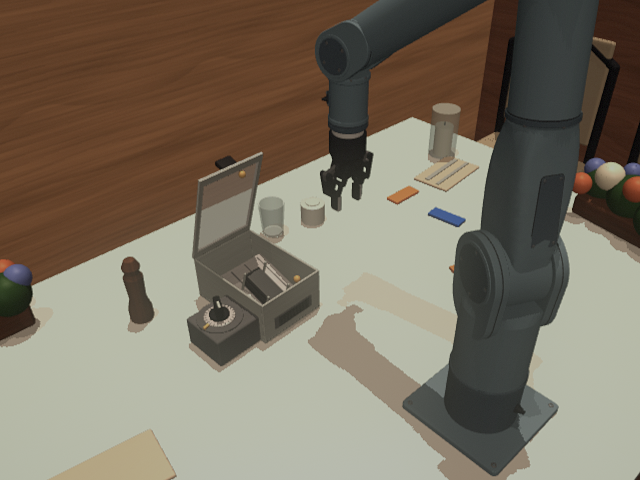

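```bash
python3 -m handwheel '[[[0,0,0,-0.033,0,0,0],[0,0,0,-0.033,0,0,0],[0,0,0,-0.033,0,0,0],[0,0,0,-0.033,0,0,0],[0,0,0,-0.033,0,0,0],[0,0,0,0,0,0,0]]]' 40; python3 -m handwheel '[[[0,0.0293,-0.0217,0,0,0,0],[0,0.0293,-0.0217,0,0,0,0],[0,0.0293,-0.0217,0,0,0,0],[0,0.0293,-0.0217,0,0,0,0],[0,0.0293,-0.0217,0,0,0,0],[0,0.0293,-0.0217,0,0,0,0],[0,0.0293,-0.0217,0,0,0,0],[0,0.0293,-0.0217,0,0,0,0],[0,0.0293,-0.0217,0,0,0,0],[0,0,0,0,0,0,0]]]'; python3 d.py .665 .172 .29 2.8 0; python3 - <<'E'
from h import *
c=np.load("cal.npz");A=(c["K"],c["E"]);B=(c["K2"],c["E2"])
print("mill base",onplane((160,182),0,*A), tri((145,163),A,(130,265),B))
# lid front-edge points from first crops: left/right ends
for a,b in [((135,125),(50,82)),((455,105),(220,10))]: print(tri(np.array(a)/3.75+140,A,np.array(b)/2.7+[180,150],B))
E
```

```text
t: 35.88
tool_pos: [0.416, -0.033, 0.4291]
tcp_rot: [0.002, 1.0, 0.025, 0.01]
force: [1.2, -0.4, 0.6]
opening: -0.0004
finger_force: 0.0
t: 36.72
tool_pos: [0.6691, 0.18, 0.4209]
tcp_rot: [-0.001, 1.0, 0.027, 0.003]
force: [-0.8, -0.6, -1.2]
opening: 0.0002
finger_force: 0.0
 shift mm [ -5.2   8.  130.9] turn [-0.1  -0.3   0.27] shift after turn [ -4.5   7.8 130.9]
mill base [0.69158071 0.34469463 0.        ] (array([0.69374878, 0.3381505 , 0.14288321]), np.float64(0.004383337482747019))
(array([0.59232368, 0.2004528 , 0.34214865]), np.float64(0.00024560537781679047))
(array([0.60338926, 0.03111932, 0.33723088]), np.float64(0.00010836484548694214))
```

```bash
python3 -m handwheel '[[[0,0,0.007,0.03,0,0,0],[0,0,0,0.03,0,0,0],[0,0,0,0.03,0,0,0],[0,0,0,0.03,0,0,0],[0,0,0,0,0,0,0],[0,-0.015,0,0,0,0,0],[0,-0.015,0,0,0,0,0],[0,0,0,0,0,0,0]]]'; python3 -m handwheel '[[[0,-0.012,0,0,0,0,0],[0,-0.012,0,0,0,0,0],[0,-0.012,0,0.006,0,0,0],[0,-0.012,0,0.006,0,0,0],[0,0,0,0,0,0,0]]]';python3 d.py .547 .169 .249 2.8 0
```

```text
t: 37.38
tool_pos: [0.6372, 0.1665, 0.307]
tcp_rot: [0.001, 1.0, 0.025, 0.005]
force: [0.5, 0.4, -0.1]
opening: -0.0002
finger_force: 0.0
t: 37.8
tool_pos: [0.5903, 0.1645, 0.295]
tcp_rot: [0.0, 1.0, 0.025, 0.006]
force: [-3.1, 0.9, 3.9]
opening: 0.0001
finger_force: 1.9
 shift mm [-43.5  -6.7  45.5] turn [ 0.07 -0.68  0.06] shift after turn [-43.   -6.6  46. ]
```

```bash
python3 -m handwheel '[[[0,-0.015,0,0.013,0,0,0],[0,-0.015,0,0.015,0,0,0],[0,-0.013,0,0.017,0,0,0],[0,-0.013,0,0.014,0,0,0],[0,-0.014,0,0.014,0,0,0],[0,0,0,0,0,0,0]]]'; python3 -m handwheel '[[[0,-0.011,0,0.016,0,0,0],[0,-0.011,0,0.017,0,0,0],[0,-0.007,0,0.018,0,0,0],[0,-0.007,0,0.018,0,0,0],[0,0,0,0,0,0,0]]]';python3 d.py .477 .164 .126 2.8 0
```

```text
t: 38.3
tool_pos: [0.5195, 0.1594, 0.2181]
tcp_rot: [0.002, 1.0, 0.025, 0.003]
force: [-0.5, -0.6, -0.5]
opening: -0.0004
finger_force: 0.0
t: 38.72
tool_pos: [0.4856, 0.1572, 0.1484]
tcp_rot: [0.002, 1.0, 0.024, 0.003]
force: [-1.3, -0.8, 0.8]
opening: 0.0001
finger_force: 0.0
 shift mm [-8.4 -7.3 22.3] turn [ 0.19 -0.38 -0.  ] shift after turn [-8.3 -7.2 22.4]
```

```bash
python3 -m handwheel '[[[0,-0.004,-0.004,0.012,0,0,0],[0,-0.002,-0.003,0.01,0,0,0],[0,0,0,0.004,0,0,0],[0,0,0,0,0,0,0],[0,0,0,0,0,0,0]]]'; python3 -m handwheel '[[[0,0,0,0.004,0,0,0],[0,0,0,0,0,0,0]]]'|egrep 'pos|force:';python3 -m handwheel '[[[0,0,0,0.004,0,0,0],[0,0,0,0,0,0,0]]]'|egrep 'pos|force:'
```

```text
t: 39.13
tool_pos: [0.4818, 0.1648, 0.1245]
tcp_rot: [0.001, 1.0, 0.024, 0.006]
force: [0.5, -0.3, 0.7]
opening: -0.0003
finger_force: 0.0
tool_pos: [0.4816, 0.1646, 0.1203]
force: [-0.4, -0.7, -0.6]
finger_force: 0.0
tool_pos: [0.481, 0.1641, 0.1155]
force: [-0.2, 0.2, -0.5]
finger_force: 0.0
```

```bash
python3 - <<'E'
from h import *
im2,K2,E2=grab("side"); im,K,E=grab("top")
a=cv2.resize(im2[130:370,170:350],(450,600),interpolation=cv2.INTER_CUBIC); b=cv2.resize(im[140:290,150:285],(350,389),interpolation=cv2.INTER_CUBIC)
c=np.zeros((600,800,3),np.uint8);c[:,:450]=a;c[:389,450:]=b
cv2.imwrite("pics/s10.png",c[:,:,::-1])
E
```

```text
(no output)
```

View pics/s10.png

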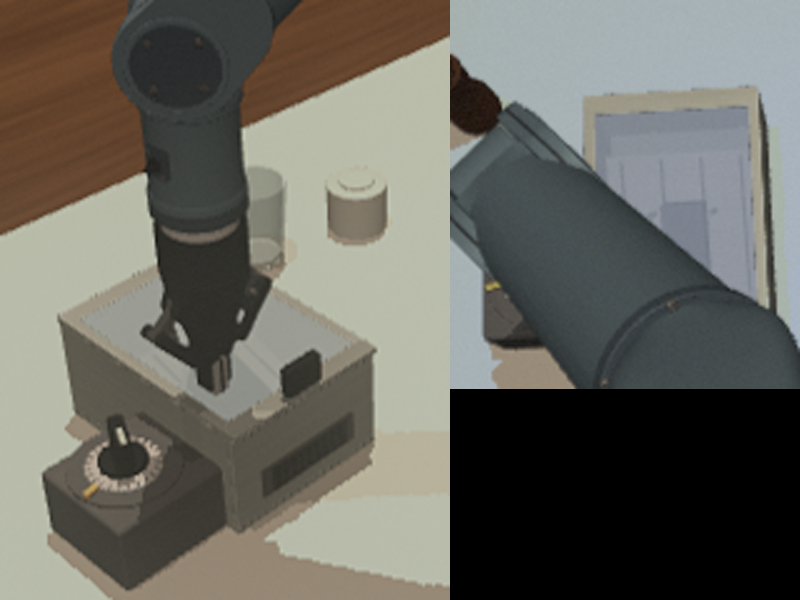

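```bash
python3 -m handwheel '[[[0,0,0,0.003,0,0,0],[0,0,0,0.001,0,0,0],[0,0,0,0,0,0,0]]]'|egrep 'pos|force:';python3 -m handwheel '[[[0,0,0,0.0015,0,0,0],[0,0,0,0,0,0,0]]]'|egrep 'pos|force:'
```

```text
tool_pos: [0.4811, 0.1643, 0.1139]
force: [-9.2, -4.1, 29.6]
finger_force: 15.0
tool_pos: [0.4812, 0.1643, 0.1138]
force: [-12.1, -6.3, 45.9]
finger_force: 22.7
```

```bash
python3 - <<'E'
from h import *
c=np.load("cal.npz");A=(c["K"],c["E"]);B=(c["K2"],c["E2"])
r={}
for n,f,box in [("top","pics/top0.png",(150,225,205,275)),("side","pics/side0.png",(190,290,255,355))]:
    im=cv2.cvtColor(cv2.imread(f),cv2.COLOR_BGR2RGB); x0,y0,x1,y1=box
    s=im[y0:y1,x0:x1]; S=cv2.resize(s,None,fx=6,fy=6,interpolation=cv2.INTER_CUBIC)
    h=cv2.cvtColor(S,cv2.COLOR_RGB2HSV)
    w=((h[...,2]>130)&(h[...,1]<70)).astype(np.uint8); y=((h[...,1]>110)&(h[...,2]>90)&(h[...,0]>12)&(h[...,0]<35)).astype(np.uint8)
    for nm,m in(("white",w),("yellow",y)):
        k,l,st,ce=cv2.connectedComponentsWithStats(m)
        for i in range(1,k):
            if st[i,4]>150: print(n,nm,st[i],(ce[i]/6+[x0,y0]).round(2))
    v=np.concatenate([S,cv2.cvtColor(w*255,cv2.COLOR_GRAY2RGB)],1); cv2.imwrite(f"pics/k_{n}.png",v[:,:,::-1])
a=cv2.imread("pics/k_top.png");b=cv2.imread("pics/k_side.png")
hh=max(a.shape[0],b.shape[0]);W=max(a.shape[1],b.shape[1]);C=np.zeros((a.shape[0]+b.shape[0],W,3),np.uint8)
C[:a.shape[0],:a.shape[1]]=a;C[a.shape[0]:,:b.shape[1]]=b
print(C.shape);s=min(800/C.shape[1],600/C.shape[0]);cv2.imwrite("pics/k.png",C if s>=1 else cv2.resize(C,None,fx=s,fy=s)); print(s)
E
```

```text
top white [    0     0   312   300 27046] [159.62 246.91]
top white [ 317    0   13  286 1853] [204.28 245.77]
top white [ 163   53  113  154 5103] [189.04 247.91]
top white [ 120   70   47  111 1737] [173.05 245.89]
top white [149 112  25  42 366] [176.83 247.01]
top white [239 293  91   7 447] [197.98 274.49]
top yellow [ 84 143  34  18 389] [166.69 250.24]
side white [    0     0   117   160 10713] [196.41 302.1 ]
side white [ 292    0   98   69 2153] [249.15 295.17]
side white [366   0  24  30 490] [253.36 291.88]
side white [161  67  22  38 486] [218.5  304.31]
side white [ 190   97   80  119 3466] [229.55 316.91]
side white [  83  111  105  108 3715] [210.1  319.49]
side white [   0  305   92   85 3844] [195.19 350.41]
side white [ 307  331   83   59 2463] [250.1  351.75]
side yellow [ 80 201  36  35 650] [206.08 326.41]
(690, 780, 3)
0.8695652173913043
```

View pics/k.png

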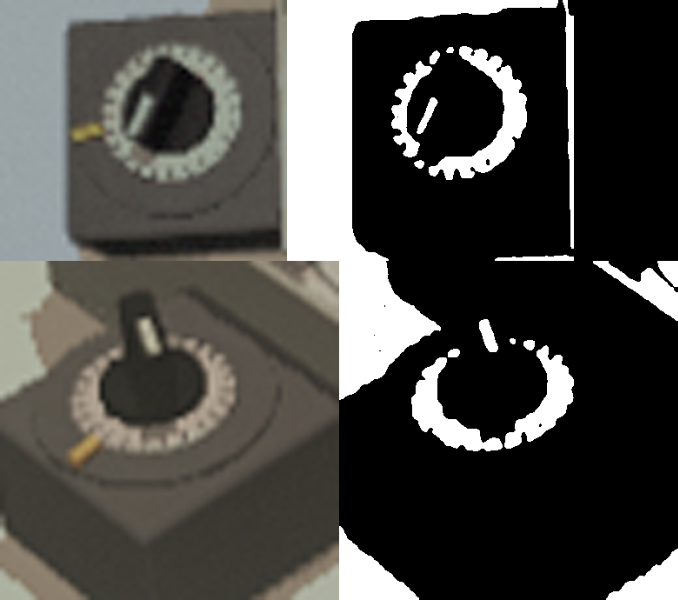

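```bash
cat > k.py <<'E'
from h import *
def knob(imgs,cams,boxes):
    out={}
    for n in imgs:
        im=imgs[n];x0,y0,x1,y1=boxes[n]
        h=cv2.cvtColor(cv2.resize(im[y0:y1,x0:x1],None,fx=6,fy=6,interpolation=cv2.INTER_CUBIC),cv2.COLOR_RGB2HSV)
        w=((h[...,2]>130)&(h[...,1]<70)).astype(np.uint8); y=((h[...,1]>110)&(h[...,2]>90)&(h[...,0]>12)&(h[...,0]<35)).astype(np.uint8)
        k,l,st,ce=cv2.connectedComponentsWithStats(w);off=np.array([x0,y0])+0.5/6-0.5
        H,W=w.shape; ring=[];line=None
        for i in range(1,k):
            x,yy,ww,hh,ar=st[i]
            if ar<100 or x==0 or yy==0 or x+ww>=W or yy+hh>=H or hh>220: continue
            if 250<ar<700 and min(cv2.minAreaRect(np.argwhere(l==i).astype(np.float32))[1])<16 : line=np.argwhere(l==i)[:,::-1]
            else: ring.append(np.argwhere(l==i)[:,::-1])
        hull=cv2.convexHull(np.concatenate(ring).astype(np.float32))
        e=cv2.fitEllipse(hull); out[n]=dict(ring=np.array(e[0])/6+off,ax=np.array(e[1])/6,yel=np.argwhere(y)[:,::-1].mean(0)/6+off)
        if line is not None:
            b=cv2.fitLine(line.astype(np.float32),cv2.DIST_L2,0,.01,.01).ravel();t=(line-b[2:])@b[:2]
            out[n]["line"]=[(b[2:]+b[:2]*s)/6+off for s in(t.min(),t.max())]
    return out
E
python3 - <<'E'
from k import *
c=np.load("cal.npz");C={"top":(c["K"],c["E"]),"side":(c["K2"],c["E2"])}
im={n:cv2.cvtColor(cv2.imread(f"pics/{n}0.png"),cv2.COLOR_BGR2RGB) for n in C}
o=knob(im,C,{"top":(150,225,203,275),"side":(190,290,255,355)})
for n in o: print(n,o[n])
print("ring",tri(o["top"]["ring"],C["top"],o["side"]["ring"],C["side"]))
print("mark",tri(o["top"]["yel"],C["top"],o["side"]["yel"],C["side"]))
for z in(.074,.078): print("ring top at",z,onplane(o["top"]["ring"],z,*C["top"]),"side",onplane(o["side"]["ring"],z,*C["side"]))
for z in(.072,.075): print("mark at",z,onplane(o["top"]["yel"],z,*C["top"]),"side",onplane(o["side"]["yel"],z,*C["side"]))
for n in o: 
    if "line" in o[n]: print(n,"line",[onplane(p,.114,*C[n]).round(4) for p in o[n]["line"]])
E
```

```text
top {'ring': array([182.45079041, 246.1579895 ]), 'ax': array([25.05101522, 26.69509888]), 'yel': array([166.27784919, 249.82369323]), 'line': [array([174.76543889, 250.16722656]), array([177.91671323, 243.32680202])]}
side {'ring': array([218.99386342, 315.09595235]), 'ax': array([21.47305298, 31.6415151 ]), 'yel': array([205.66692308, 325.98974359]), 'line': [array([216.97570649, 300.8350487 ]), array([219.22211661, 307.04728656])]}
ring (array([0.49520965, 0.25465026, 0.07588113]), np.float64(0.0009134489128209892))
mark (array([0.4862235 , 0.29455917, 0.07644726]), np.float64(0.0010672567684105795))
ring top at 0.074 [0.49591475 0.25550544 0.074     ] side [0.49660657 0.25337906 0.074     ]
ring top at 0.078 [0.49514321 0.25440545 0.078     ] side [0.49266797 0.25561711 0.078     ]
mark at 0.072 [0.48744328 0.29634193 0.072     ] side [0.49002427 0.29201327 0.072     ]
mark at 0.075 [0.48688787 0.2954112  0.075     ] side [0.48709944 0.29355643 0.075     ]
top line [array([0.4785, 0.2627, 0.114 ]), array([0.4954, 0.2558, 0.114 ])]
side line [array([0.4966, 0.2532, 0.114 ]), array([0.4772, 0.2612, 0.114 ])]
```

```bash
python3 -m handwheel '[[[0,0,0,-0.01,0,0,0],[0,0,0,-0.03,0,0,0],[0,0,0,-0.035,0,0,0],[0.5,0,0,-0.035,0,0,0],[0.5,0,0,-0.02,0,0,0],[0.5,0,0,0,0,0,-7],[0.5,0,0,0,0,0,-7],[0.5,0,0,0,0,0,-7],[0.5,0,0,0,0,0,-7],[0.5,0,0,0,0,0,-7],[0.5,0,0,0,0,0,-7],[0.5,0,0,0,0,0,-7]]]'; python3 -m handwheel '[[[0.5,0,0,0,0,0,-7],[0.5,0,0,0,0,0,-7],[0.5,0,0,0,0,0,-7],[0.5,0,0,0,0,0,-7],[0.5,0,0,0,0,0,-7],[0.5,0,0,0,0,0,-7],[0.5,0,0,0,0,0,-7],[0.5,0,0,0,0,0,-7],[0.5,0,0,0,0,0,-7],[0.5,0,0,0,0,0,-7],[0.5,0,0,0,0,0,-7],[0.5,0,0,0,0,0,-7]]]'; python3 -c "
from h import *
print(np.round(ctrl.get_obs()['joints'],2))"; python3 d.py .496 .2545 .088 157.7 0
```

```text
t: 40.98
tool_pos: [0.4795, 0.1642, 0.24]
tcp_rot: [0.003, 0.898, 0.439, 0.004]
force: [-0.6, 0.6, -0.6]
opening: 0.0425
finger_force: 0.0
t: 41.98
tool_pos: [0.4795, 0.1641, 0.2399]
tcp_rot: [0.005, 0.374, 0.927, 0.001]
force: [-0.2, 0.2, 0.6]
opening: 0.0427
finger_force: 0.0
[ 0.47  0.54 -1.18  1.86  0.57  1.11 -0.12]
 shift mm [ 52.1  75.8 151.9] turn [  0.22   0.53 -21.62] shift after turn [ 19.   89.9 151.9]
```

```bash
python3 -m handwheel '[[[0.5,0,0,0,0,0,-7],[0.5,0,0,0,0,0,-7],[0.5,0,0,0,0,0.5,-7.1],[0.5,0,0,0,0,0,-0.5],[0.5,0,0,0,0,0,0]]]'; python3 -c "
from h import *
print(np.round(ctrl.get_obs()['joints'],3))"; python3 d.py .496 .2545 .088 157.7 0
```

```text
t: 42.4
tool_pos: [0.4795, 0.1642, 0.2399]
tcp_rot: [0.001, 0.198, 0.98, 0.001]
force: [0.2, 0.0, 0.3]
opening: 0.0428
finger_force: 0.0
[ 0.492  0.574 -1.219  1.859  0.596  1.136  0.229]
 shift mm [ 20.   89.2 152.2] turn [ 0.17  0.05 -0.54] shift after turn [ 19.   89.8 151.9]
```

```bash
python3 -m handwheel '[[[0.5,0.005,0.0223,0,0,0,-0.5],[0.5,0.005,0.0223,0,0,0,0],[0.5,0.005,0.0223,0,0,0,0],[0.5,0.005,0.0223,0,0,0,0],[0.5,0,0,0,0,0,0],[0.5,0,0,0,0,0,0]]]'; python3 -c "
from h import *
print(np.round(ctrl.get_obs()['joints'],3))"; python3 d.py .496 .2545 .088 157.7 0
```

```text
t: 42.9
tool_pos: [0.4943, 0.2557, 0.2404]
tcp_rot: [0.001, 0.192, 0.981, 0.002]
force: [-0.2, -0.1, 0.2]
opening: 0.0426
finger_force: 0.0
[ 0.252  0.642 -1.157  1.739  0.632  1.187  0.102]
 shift mm [ -1.9  -1.  152.4] turn [0.19 0.06 0.14] shift after turn [ -2.1  -0.5 152.4]
```

Improves the joint margins. Descend to the knob.

```bash
python3 -m handwheel '[[[0.5,-0.001,-0.0005,0.03,0,0,0],[0.5,0,0,0.03,0,0,0],[0.5,0,0,0.03,0,0,0],[0.5,0,0,0.02,0,0,0],[0.5,0,0,0,0,0,0],[0.5,0,0,0,0,0,0]]]'; python3 -c "
from h import *
print(np.round(ctrl.get_obs()['joints'],3))"; python3 d.py .496 .2545 .090 157.7 0
```

```text
t: 43.4
tool_pos: [0.4955, 0.2526, 0.1301]
tcp_rot: [0.0, 0.193, 0.981, 0.001]
force: [0.1, 0.6, 0.6]
opening: 0.0427
finger_force: 0.0
[ 0.178  0.766 -1.035  1.828  0.776  1.016  0.002]
 shift mm [ 0.3  1.9 40.1] turn [0.07 0.02 0.03] shift after turn [ 0.3  2.  40.1]
```

```bash
python3 -m handwheel '[[[0.5,0,0.002,0.02,0,0,0],[0.5,0,0,0.015,0,0,0],[0.5,0,0,0.003,0,0,0],[0.5,0,0,0,0,0,0],[0.5,0,0,0,0,0,0]]]'; python3 d.py .496 .2545 .090 157.7 0; python3 -m handwheel '[[[0.05,0,0,0,0,0,0],[0.05,0,0,0,0,0,0],[0.05,0,0,0,0,0,0],[0.05,0,0,0,0,0,0],[0.05,0,0,0,0,0,0]]]' 30; python3 d.py .496 .2545 .090 157.7 0
```

```text
t: 43.82
tool_pos: [0.4969, 0.256, 0.0932]
tcp_rot: [0.001, 0.192, 0.981, 0.002]
force: [-0.4, 0.8, 0.3]
opening: 0.0426
finger_force: 0.0
 shift mm [ 0.3 -1.7  3.2] turn [0.21 0.09 0.14] shift after turn [ 0.3 -1.7  3.2]
t: 44.23
tool_pos: [0.4965, 0.2547, 0.0933]
tcp_rot: [0.001, 0.192, 0.981, -0.0]
force: [-3.2, -4.9, 9.2]
opening: 0.0136
finger_force: 30.2
 shift mm [ 0.4 -0.4  3.3] turn [0.03 0.13 0.13] shift after turn [ 0.4 -0.4  3.3]
```

```bash
python3 -m handwheel '[[[0.05,0,0,0,0,0,6],[0.05,0,0,0,0,0,6],[0.05,0,0,0,0,0,6],[0.05,0,0,0,0,0,6],[0.05,0,0,0,0,0,6],[0.05,0,0,0,0,0,6],[0.05,0,0,0,0,0,6],[0.05,0,0,0,0,0,6],[0.05,0,0,0,0,0,6],[0.05,0,0,0,0,0,0.5],[0.05,0,0,0,0,0,0],[0.05,0,0,0,0,0,0]]]'; python3 d.py .496 .2545 .090 103.2 0; python3 -c "
from h import *
o=ctrl.get_obs();print(np.round(o['joints'],3),o['ft_torque'])"
```

```text
t: 45.23
tool_pos: [0.4966, 0.2547, 0.0933]
tcp_rot: [0.001, 0.62, 0.784, 0.001]
force: [-2.1, -5.0, 7.2]
opening: 0.0134
finger_force: 30.2
 shift mm [-0.  -0.6  3.3] turn [0.13 0.06 0.13] shift after turn [-0.  -0.6  3.3]
[ 0.025  0.718 -0.794  1.848  0.669  0.862 -0.87 ] [-1.06417965  0.56200207 -0.00273515]
```

Release, rise, move clear and measure the knob again.

```bash
python3 -m handwheel '[[[0.5,0,0,0,0,0,0],[0.5,0,0,0,0,0,0],[0.5,0,0,0,0,0,0],[0.5,0,0,0,0,0,0],[0.5,0,0,-0.02,0,0,0],[0.5,0,0,-0.03,0,0,0],[0.5,0,0,-0.035,0,0,0],[0.5,0,0,-0.035,0,0,0],[0.5,0,0,-0.035,0,0,0],[0.5,0,0,0,0,0,0]]]';  python3 -m handwheel '[[[0.5,-0.035,0,0,0,0,0],[0.5,-0.035,0,0,0,0,0],[0.5,-0.035,0,0,0,0,0],[0.5,-0.035,0,0,0,0,0],[0.5,-0.035,0,0,0,0,0],[0.5,-0.035,0,0,0,0,0],[0.5,-0.035,0,0,0,0,0],[0.5,-0.035,0,0,0,0,0],[0.5,0,0,0,0,0,0]]]'; python3 - <<'E'
from k import *
im={};C={}
for n in("top","side"):
    im[n],K,E=grab(n);C[n]=(K,E);cv2.imwrite(f"pics/f_{n}.png",im[n][:,:,::-1])
o=knob(im,C,{"top":(150,225,203,275),"side":(190,290,255,355)})
for n in o: print(n,o[n])
if "line" in o["side"] or "line" in o["top"]:
  for n in o:
    if "line" in o[n]: print(n,"line",[onplane(p,.114,*C[n]).round(4) for p in o[n]["line"]])
print("ring",tri(o["top"]["ring"],C["top"],o["side"]["ring"],C["side"]))
print("mark",tri(o["top"]["yel"],C["top"],o["side"]["yel"],C["side"]))
E
```

```text
t: 46.07
tool_pos: [0.4988, 0.2584, 0.2541]
tcp_rot: [0.002, 0.62, 0.785, 0.006]
force: [0.1, 0.8, 0.4]
opening: 0.0428
finger_force: 0.0
t: 46.82
tool_pos: [0.5623, -0.0261, 0.2458]
tcp_rot: [0.001, 0.624, 0.781, -0.0]
force: [0.6, -0.8, -0.4]
opening: 0.0428
finger_force: 0.0
top {'ring': array([182.41811625, 246.09013112]), 'ax': array([25.668396  , 27.22049713]), 'yel': array([166.28195164, 249.85492228]), 'line': [array([169.2148717 , 245.33773191]), array([177.89126883, 242.98949138])]}
side {'ring': array([218.97933197, 315.1209081 ]), 'ax': array([21.59497579, 31.78962199]), 'yel': array([205.66904008, 326.01714135]), 'line': [array([210.55203862, 306.12503575]), array([217.0777693 , 300.86947771])]}
top line [array([0.4907, 0.2767, 0.114 ]), array([0.4962, 0.2559, 0.114 ])]
side line [array([0.492 , 0.2725, 0.114 ]), array([0.4963, 0.2531, 0.114 ])]
ring (array([0.49534163, 0.25470441, 0.07578632]), np.float64(0.0010778702874472768))
mark (array([0.48616642, 0.29457309, 0.07640968]), np.float64(0.0010243495150900693))
```

```bash
python3 -m handwheel '[[[0.5,0,0,0,0,0,0],[0.5,0,0,0,0,0,0],[0.5,0,0,0,0,0,0],[0.5,0,0,0,0,0,0],[0.5,0,0,0,0,0,0]]]' | head -1; python3 -c "
from workcell import ctrl
print(ctrl.finish_job())"
```

```text
t: 47.33
the job is handed in; nothing more can be done
None
```

All four grey tiles are stacked flush on the bed, the lid was then pressed shut, and the knob was turned to within about 1° of the brass mark; the job was handed in at 47 s, and the hand-in returned no verdict.

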